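# Get the lifting blade under the tall case

## Robot

A 6-joint arm with a two-finger parallel gripper is mounted at the origin on the work surface. World frame = base frame: x ahead of the robot, y to its left, z up, the work surface at z = 0. Lengths are in m, angles in rad, forces in N, time in s.
With the tool pointing down it reaches from about 0.3 to 0.75 m from the base axis. Payload 8.5 kg.
Tool frame: the origin (TCP) lies midway between the tips of the shut fingers; the grasp point (between the pads) lies 19 mm behind it (grip_point_offset is the z of the grasp point in the tool frame, in m); z points along the fingers, y is the direction in which the jaws open and shut (so a half turn about z gives the same grasp; the last joint's range is limited). The gripper opens to 88 mm and grips with 3 to 60 N. Pads are 18 mm wide; open, the fingers measure 123 mm over their backs; the gripper's body (75 mm by 187 mm) begins 45 mm behind the grasp point.
Start: joints at [1.101, 0.381, 1.297, -0, 1.464, -0.215], TCP at [0.139, 0.532, 0.239] pointing down, gripper open.
Joint ranges: [-3.11, 3.11], [-0.89, 2.33], [0.22, 2.48], [-1.42, 4.56], [0.17, 2.85], [-2.88, 2.88]. Speed limits (rad/s): [2.39, 2.39, 3.14, 3.14, 3.14, 3.14].

## Interface

Orientations are given as [roll, pitch, yaw] about the fixed x, y, z axes, in that order (R = Rz(yaw) Ry(pitch) Rx(roll)).
In Python, from workcell import * gives the robot as it stands. The module is installed in compiled form; this text tells all that it offers.
- The arm moves only by the shell command python3 -m pendant 'ROWS' [FORCE]. ROWS is JSON, a list of rows, each an object with "hand": the gripper command: -1 is shut, 1 is fully open, values between are in proportion; "xyz": the shift along the tool's x, y, z in cm, a list of three; "yaw": the turn about the tool's z in degrees. In form: [{"hand": hand, "xyz": [x, y, z], "yaw": yaw}, ...]. A call has 1 to 5 rows; each row shifts and turns the pose as measured when the row begins, along the tool's axes as they then stand; what a row does not reach is not made up. A row lasts 1/8 s, in which the tool goes at most 62.5 mm and 10.7 degrees, less where a joint would pass 70% of its speed; a pose out of reach is approached as far as the arm can. A call is refused whole if a number of a shift passes 6.25 or a number of a turn 10.7, either way. A call with a gripper value outside its range is refused whole. The fingers move at their own pace and stop on an object; FORCE is the grip in N (left out, the last holds). Time passes only in rows, so rows that do not move let the fingers close. It gives the time, the measured TCP pose, the force and the opening at its end, in the units of the state.
- state(): the state, without advancing time (a new reading comes with each control period).
- capture(name): name is "scene" or "top"; returns a dict with "pixels" (400x640x3 uint8, blue, green, red), "depth" (400x640 float32, m along the optical axis (not along the pixel's ray), 0 where there is no reading), "fx", "fy", "cx", "cy" (pixels), "rvec" (rotation vector, rad) and "tvec" (3), from world to camera coordinates, as OpenCV has them. Camera axes: x right, y down, z forward; pixel columns grow to the right and rows downward; lengths in m; the calibration is good to about 2 mm. A picture is of the moment at which its call begins.
- hand_in(): hands the job in, once; it reports no verdict.
Trained networks look in a picture, given as the dict that the camera call returned (one of the last four; its "shot" number tells which), for a name from the list of things; names that differ only in an ending like _2 or _b are one class to them, and where a whole thing is asked for, a point or a joint stands for the part that bears it (a point fixed in the world has none). Each returns a list of dicts, best first, with "confidence" (0 to 1); they miss things now and then, are a little off and sometimes report something else, mostly with a low value. They report only what shows in the picture. A call takes as long as a camera call. They do not tell look-alikes from the thing itself.
- boxes_of(picture, label): "at" ([x, y, z] in m, in the coordinates of the camera as it stood for that picture, good to about 4 mm: the middle of the surface that is visible of it).
The state is a dict: "t": time; "joints": joint angles; "joint_vel": joint speeds; "effort": joint torques, N m; "position": TCP position; "tcp_rot": TCP orientation; "force": force on the tool from outside, world axes, zero at the start; "ft_torque": the same for the moment, N m; "opening": finger opening in m.
Only numpy, scipy, OpenCV 4.12 (cv2) and the standard library are available. Lean on these libraries where they do the work, as an engineer would, in place of code of your own. Each camera call takes 0.05 s, during which the arm holds its last target.

## Task

Gently tip the tall plywood case back on its rear bottom edge until it leans by itself against the slanted wooden rest, without lifting it off the bench. While it leans there, fetch the flat lifting blade by its upright grip and slide it squarely under the front of the case, tip well past the middle of the case's underside. Then bring the case gently forward again so that it stands upright, flat and roughly centred on the blade, never letting it fall either way; let go, and leave the shoe last, the bottle and the tin where they are.

Things in the scene. Friction and masses are not known exactly. Their poses are not given: they have to be found in the camera images.
- case: Tall plywood case, 60 deep (x) x 110 wide (y) x 130 mm high, 0.6 kg, steel bar on top. Origin: centre of underside; +x to its rear (the rest), -x to its front (dark catch plate), z up. Starts upright, rear edge 3 to 10 mm before the foot of the rest. Tilted back over about 0.38 rad it goes over by itself; on the rest it leans at 0.55 to 0.65 rad and stays when released.
- case_bar (a point): Middle of the case's carrying bar: a round steel bar, 14 mm in diameter, running along the case's y, 168 mm above its underside (38 mm clear from bar axis to case top), free over about 80 mm of length between two 8 mm side lugs. It turns freely between loosely closed fingers.
- case_rear (a point): Middle of the case's rear bottom edge (30 mm behind the case's origin), the edge about which it tips.
- rest: Fixed wooden rest standing on the bench behind the case: a board 130 mm wide and 95 mm long whose face looks to the case and leans back 32 degrees from vertical (top edge 80 mm above the bench, 50 mm behind the foot). Origin: middle of the foot line of that face, on the bench; +x points away from the case, y along the foot.
- blade: Loose lifting blade lying flat on the bench, left or right of the work: aluminium plate 130 long (x) x 90 wide (y) x 5 mm thick with an upright grip near its back end, about 0.26 kg in all. Origin: centre of the plate's underside; +x points to the tip (the end farther from the grip), z up.
- blade_tip (a point): Middle of the blade's front edge, on its underside, 65 mm ahead of the blade's origin.
- blade_grip (a point): Centre of the blade's upright wooden grip, 40 mm behind the blade's origin and 80 mm above its underside. The grip is a block 16 mm thick along the blade's x, 56 mm wide along its y, from 55 to 105 mm above the underside, on a 10 mm thick, 46 mm wide stem.
- last: Bystander: loose wooden shoe last (foot-shaped block) about 162 mm long (x), 62 mm wide, 75 mm high, on the side opposite the blade. Origin: centre of its underside.
- glue: Bystander: loose amber glue bottle with black cap, 66 mm in diameter, 160 mm high, far left. Origin: centre of its underside.
- tin: Bystander: loose plain steel tin, 84 mm in diameter, 95 mm high, far right. Origin: centre of its underside.
Not all that is in view belongs to the job. Leave any green look-alike of the case alone. Leave any pink look-alike of the blade alone.

How it is judged:
By the outcome, as a careful person would: the job done as asked, in the order asked, and still so for the second after the job is handed in, with the robot touching nothing.
It also fails if it takes over 72 s, if anything falls off the work surface, if the arm or the gripper's body presses on something with over 40 N, if the wrist force passes 120 N, or if a joint passes its speed limit or range.

## Working session

There is one attempt and no reset: what is moved stays moved. The work goes in short steps, Python scripts to look and compute and a shell command to move; the robot and the scene stay as the last step left them, time stands still between calls to the robot, and variables do not carry over. Pictures are saved under pics/ and viewed, and the job is handed in when it is done.

```bash
mkdir -p pics; cat > h.py <<'E'
from workcell import *
import numpy as np, cv2
from scipy.spatial.transform import Rotation as Ro
def w(pic,p):
    R=cv2.Rodrigues(np.array(pic["rvec"],float))[0]; return R.T@(np.array(p,float)-np.array(pic["tvec"],float).ravel())
def cloud(pic):
    d=pic["depth"];v,u=np.mgrid[0:400,0:640]
    P=np.stack([(u-pic["cx"])/pic["fx"]*d,(v-pic["cy"])/pic["fy"]*d,d],-1)
    R=cv2.Rodrigues(np.array(pic["rvec"],float))[0]
    W=(P-np.array(pic["tvec"],float).ravel())@R
    W[d==0]=np.nan
    return W
E
python3 - <<'E'
from h import *
s=state();print(s)
for n in("scene","top"):
    p=capture(n);cv2.imwrite(f"pics/{n}0.png",p["pixels"]);np.save(f"pics/{n}0.npy",cloud(p))
    for l in("case","case_bar","rest","blade","blade_grip","last","glue","tin"):
        for b in boxes_of(p,l):print(n,l,round(b["confidence"],2),w(p,b["at"]).round(3))
E
```

```text
{'t': 0.0, 'joints': array([ 1.10071131e+00,  3.81194231e-01,  1.29826244e+00, -7.72942053e-06,
        1.46360168e+00, -2.15295477e-01]), 'joint_vel': array([ 0.00063064, -0.00038919, -0.00150231, -0.00120018, -0.00056251,
        0.00129364]), 'effort': array([ 3.98009979e-05, -4.37935710e+01, -2.24554360e+01,  7.13787787e-02,
        3.52141284e-02, -1.14739278e-04]), 'position': array([0.13849279, 0.53198387, 0.23813816]), 'tcp_rot': array([-3.14015915e+00, -3.05619116e-04,  2.88680373e+00]), 'force': array([ 0.15016161, -0.13618055,  0.41632239]), 'ft_torque': array([ 0.000799  , -0.00827725, -0.00730986]), 'opening': 0.08803780868020335}
scene case 0.96 [0.61  0.04  0.095]
scene case 0.72 [ 0.489 -0.286  0.047]
scene case 0.71 [ 0.865 -0.063  0.102]
scene case 0.49 [0.431 0.248 0.015]
scene case_bar 0.85 [0.611 0.045 0.091]
scene case_bar 0.83 [ 0.862 -0.064  0.096]
scene rest 0.95 [0.698 0.035 0.017]
scene blade 0.84 [0.428 0.247 0.016]
scene blade 0.81 [0.295 0.215 0.028]
scene blade_grip 0.89 [0.291 0.213 0.025]
scene blade_grip 0.62 [0.433 0.245 0.015]
scene last 0.57 [ 0.49  -0.289  0.047]
scene glue 0.55 [0.724 0.237 0.081]
scene tin 0.55 [ 0.736 -0.276  0.08 ]
top case 0.77 [ 0.847 -0.034  0.129]
top case 0.57 [0.587 0.075 0.13 ]
top case 0.49 [0.673 0.051 0.051]
top case_bar 0.74 [0.586 0.075 0.134]
top case_bar 0.66 [ 0.842 -0.028  0.127]
top rest 0.92 [0.677 0.053 0.055]
top blade 0.76 [0.462 0.257 0.008]
top blade 0.74 [0.276 0.25  0.006]
top blade 0.32 [0.586 0.077 0.129]
top blade_grip 0.85 [0.275 0.251 0.004]
top blade_grip 0.84 [0.466 0.257 0.006]
top glue 0.97 [0.7   0.246 0.107]
top tin 0.92 [ 0.713 -0.245  0.099]
```

View pics/scene0.png

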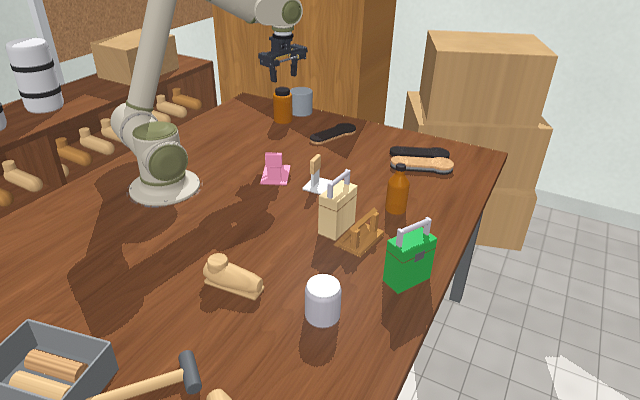

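View pics/top0.png

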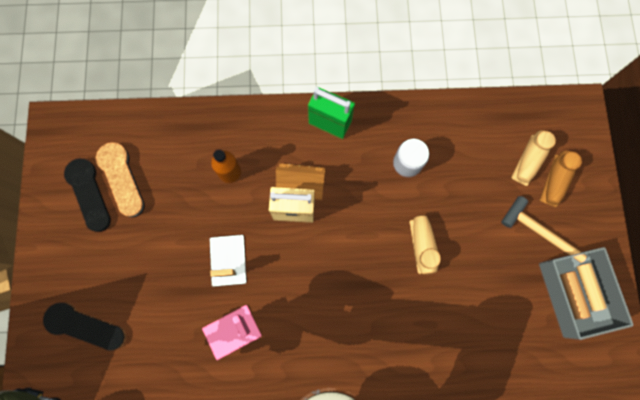

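The scene view shows the plywood case at about (338,210), with the rest behind it at (362,235). The silver blade is at (318,182). The pink blade at (275,170) and the green case at (410,255) are look-alikes. In the top view the case is at (292,203), the rest at (300,178), and the blade at (228,260) with its grip at (222,272). Next I'll measure exact poses.

```bash
python3 - <<'E'
import numpy as np,cv2
for n in("top","scene"):
    W=np.load(f"pics/{n}0.npy"); im=cv2.imread(f"pics/{n}0.png")
    def sel(x0,x1,y0,y1,z0,z1):
        return (W[...,0]>x0)&(W[...,0]<x1)&(W[...,1]>y0)&(W[...,1]<y1)&(W[...,2]>z0)&(W[...,2]<z1)
    def rep(nm,m):
        P=W[m]
        if len(P)<5: print(n,nm,len(P));return
        r=cv2.minAreaRect((P[:,:2]*1000).astype(np.float32)); print(n,nm,len(P),"rect",np.round(r[0],1),np.round(r[1],1),round(r[2],1),"z",np.percentile(P[:,2],[5,50,95]).round(4))
    rep("casetop",sel(.5,.72,-.03,.15,.122,.14))
    rep("bar",sel(.5,.72,-.03,.15,.15,.19))
    rep("resttop",sel(.6,.75,-.05,.15,.06,.09))
    rep("rest",sel(.6,.75,-.05,.15,.01,.09))
    rep("bladeplate",sel(.34,.56,.18,.33,.003,.012))
    rep("grip",sel(.34,.56,.18,.33,.09,.12))
    rep("bench",sel(.4,.5,.0,.1,-.02,.02))
    rep("last",sel(.38,.58,-.36,-.2,.01,.09))
    rep("glue",sel(.6,.8,.18,.32,.02,.2))
    rep("tin",sel(.6,.8,-.35,-.2,.02,.2))
W=np.load("pics/top0.npy");im=cv2.imread("pics/top0.png")
cv2.imwrite("pics/z1.png",cv2.resize(im[150:300,190:350],None,fx=5,fy=4,interpolation=cv2.INTER_CUBIC))
im=cv2.imread("pics/scene0.png")
cv2.imwrite("pics/z2.png",cv2.resize(im[140:270,250:410],None,fx=5,fy=4.5,interpolation=cv2.INTER_CUBIC))
E
```

```text
top casetop 767 rect [598.3  77.2] [110.1  61.8] 84.2 z [0.1253 0.1294 0.1335]
top bar 243 rect [598.4  77.1] [96.7 15. ] 84.3 z [0.1664 0.1736 0.1774]
top resttop 533 rect [688.5  54.4] [129.7  36.1] 82.8 z [0.0614 0.0732 0.0813]
top rest 1179 rect [683.5  54.5] [131.3  87.1] 79.5 z [0.0138 0.0562 0.0801]
top bladeplate 1308 rect [450.  255.2] [149.7 219.4] 89.9 z [0.0031 0.0051 0.009 ]
top grip 153 rect [425.6 258.5] [16.  54.5] 2.3 z [0.0965 0.1039 0.1089]
top bench 1325 rect [450.1  50. ] [ 99.7 100. ] 0.1 z [-0.0046 -0.0001  0.0042]
top last 1182 rect [ 485.2 -275.6] [157.9  61.1] 1.4 z [0.0323 0.0534 0.0759]
top glue 686 rect [711.8 253.7] [60. 65.] 34.6 z [0.0357 0.1076 0.1612]
top tin 939 rect [ 722.6 -249.8] [82.6 79.3] 31.1 z [0.0336 0.0928 0.0982]
scene casetop 467 rect [600.3  77. ] [115.9  63.4] 85.1 z [0.1244 0.1309 0.1343]
scene bar 184 rect [601.   75.2] [99.7 16.9] 82.8 z [0.1537 0.172  0.1772]
scene resttop 520 rect [665.9  61.6] [133.9 103. ] 73.7 z [0.0619 0.075  0.0865]
scene rest 1688 rect [668.4  57.6] [136.7 124.1] 81.8 z [0.0125 0.037  0.0817]
scene bladeplate 328 rect [445.  255.4] [147.3 207.6] 89.6 z [0.0032 0.0054 0.0097]
scene grip 79 rect [428.3 257.8] [19.  61.2] 1.5 z [0.0909 0.1035 0.1078]
scene bench 619 rect [450.2  50.1] [99.  99.8] 89.6 z [-0.0019  0.001   0.004 ]
scene last 1530 rect [ 489.3 -278.1] [157.9  56.8] 3.8 z [0.0125 0.0495 0.0757]
scene glue 817 rect [717.5 245.8] [56.2 64.4] 84.9 z [0.0275 0.0889 0.159 ]
scene tin 1533 rect [ 729.1 -256.4] [80.4 80.2] 67.4 z [0.0266 0.0851 0.0978]
```

View pics/z1.png

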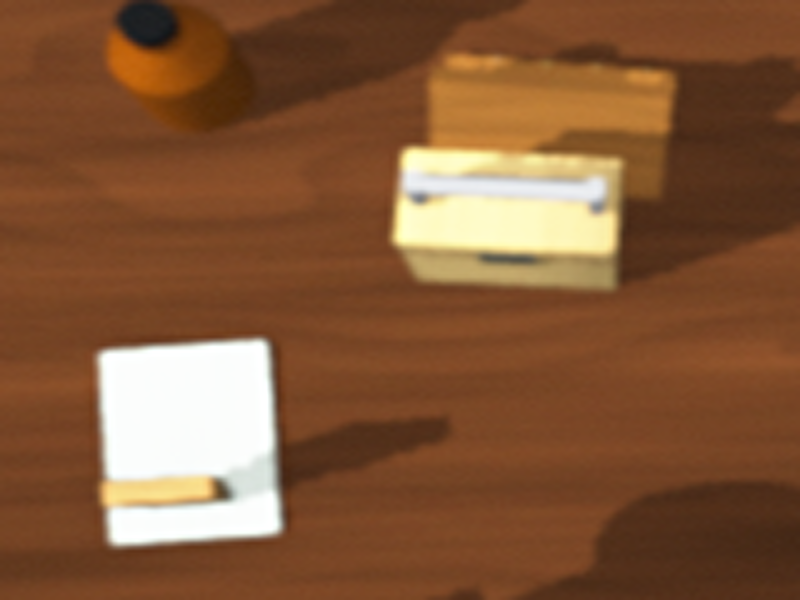

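View pics/z2.png

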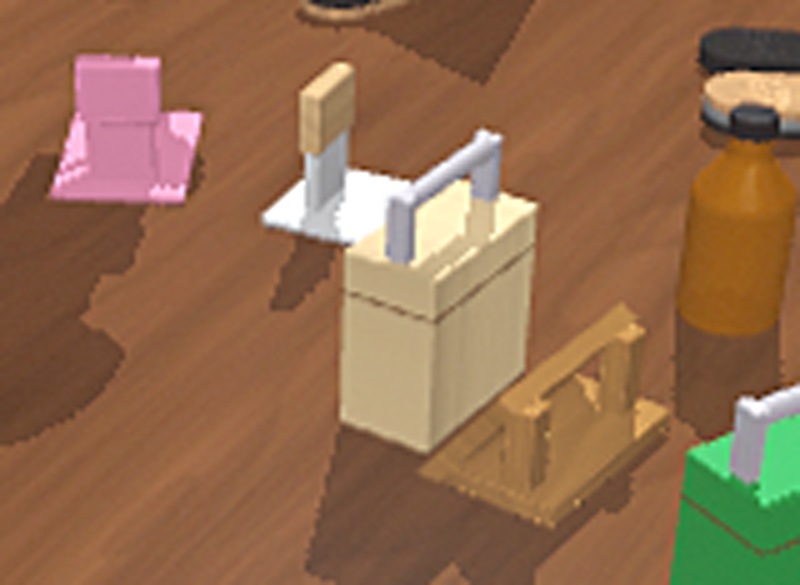

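```bash
cat > plan.py <<'E'
import sys
from h import *
# usage: plan.py x y z yawdeg n   (world TCP target, mm)
x,y,z,yw,n=map(float,sys.argv[1:6]); n=int(n)
s=state();p=np.array(s["position"]);r=s["tcp_rot"];yaw=np.degrees(r[2])
d=(np.array([x,y,z])/1000-p)*100; dy=(yw-yaw+180)%360-180
print("t",round(s["t"],2),"at",(p*1000).round(1),"yaw",round(yaw,2),"F",s["force"].round(1),"d cm",d.round(2),"dyaw",round(dy,1))
for i in range(n):
    a=np.radians(yaw+dy*i/n); R=Ro.from_euler("xyz",[np.pi,0,a]).as_matrix()
    print((R.T@(d/n)).round(2).tolist(), "yaw",round(-dy/n,1))
E
python3 plan.py 598 77 238 84.2 11
```

```text
t 0.9 at [138.6 532.2 238.8] yaw 165.4 F [ 0.3 -0.1  0.7] d cm [ 45.94 -45.52  -0.08] dyaw -81.2
[-5.08, -2.95, 0.01] yaw 7.4
[-5.42, -2.27, 0.01] yaw 7.4
[-5.67, -1.56, 0.01] yaw 7.4
[-5.82, -0.82, 0.01] yaw 7.4
[-5.88, -0.06, 0.01] yaw 7.4
[-5.84, 0.69, 0.01] yaw 7.4
[-5.7, 1.44, 0.01] yaw 7.4
[-5.47, 2.16, 0.01] yaw 7.4
[-5.15, 2.84, 0.01] yaw 7.4
[-4.74, 3.48, 0.01] yaw 7.4
[-4.25, 4.06, 0.01] yaw 7.4
```

```bash
python3 -m pendant '[{"hand":1,"xyz":[-5.1,-2.9,0],"yaw":7.4},{"hand":1,"xyz":[-5.4,-2.3,0],"yaw":7.4},{"hand":1,"xyz":[-5.7,-1.6,0],"yaw":7.4},{"hand":1,"xyz":[-5.8,-0.8,0],"yaw":7.4},{"hand":1,"xyz":[-5.9,-0.1,0],"yaw":7.4}]'
python3 plan.py 598 77 238 84.2 6
```

```text
t: 1.52
position: [0.3495, 0.3201, 0.2388]
tcp_rot: [3.14, -0.0, 2.228]
force: [1.0, -0.3, -0.6]
opening: 0.0881
t 1.52 at [349.5 320.1 238.8] yaw 127.67 F [ 1.  -0.3 -0.6] d cm [ 24.85 -24.31  -0.08] dyaw -43.5
[-5.74, 0.8, 0.01] yaw 7.2
[-5.59, 1.52, 0.01] yaw 7.2
[-5.35, 2.21, 0.01] yaw 7.2
[-5.03, 2.87, 0.01] yaw 7.2
[-4.63, 3.48, 0.01] yaw 7.2
[-4.16, 4.04, 0.01] yaw 7.2
```

```bash
python3 -m pendant '[{"hand":0.2,"xyz":[-5.7,0.8,0],"yaw":7.2},{"hand":0.2,"xyz":[-5.6,1.5,0],"yaw":7.2},{"hand":0.2,"xyz":[-5.3,2.2,0],"yaw":7.2},{"hand":0.2,"xyz":[-5.0,2.9,0],"yaw":7.2},{"hand":0.2,"xyz":[-4.6,3.5,0],"yaw":7.2}]'
python3 plan.py 598 77 238 84.2 2
```

```text
t: 2.15
position: [0.5608, 0.1092, 0.2398]
tcp_rot: [3.138, -0.003, 1.578]
force: [0.5, 0.6, 0.7]
opening: 0.0526
t 2.15 at [560.8 109.2 239.8] yaw 90.39 F [0.5 0.6 0.7] d cm [ 3.72 -3.22 -0.18] dyaw -6.2
[-1.62, 1.85, 0.09] yaw 3.1
[-1.52, 1.93, 0.09] yaw 3.1
```

```bash
python3 -m pendant '[{"hand":0.2,"xyz":[-1.6,1.9,0],"yaw":3.1},{"hand":0.2,"xyz":[-1.5,1.9,0],"yaw":3.1},{"hand":0.2,"xyz":[0,0,0],"yaw":0}]'
python3 plan.py 598 77 155 84.2 3
python3 - <<'E'
from h import *
p=capture("top");W=cloud(p)
cv2.imwrite("pics/t1.png",p["pixels"])
p=capture("scene");cv2.imwrite("pics/s1.png",cv2.resize(p["pixels"][60:280,220:440],None,fx=2.7,fy=2.7))
E
```

```text
t: 2.52
position: [0.6013, 0.0726, 0.2385]
tcp_rot: [3.139, -0.003, 1.46]
force: [0.1, 1.1, 0.0]
opening: 0.0531
t 2.52 at [601.3  72.6 238.5] yaw 83.62 F [0.1 1.1 0. ] d cm [-0.33  0.44 -8.35] dyaw 0.6
[0.13, -0.13, 2.78] yaw -0.2
[0.14, -0.13, 2.78] yaw -0.2
[0.14, -0.13, 2.78] yaw -0.2
```

View pics/s1.png

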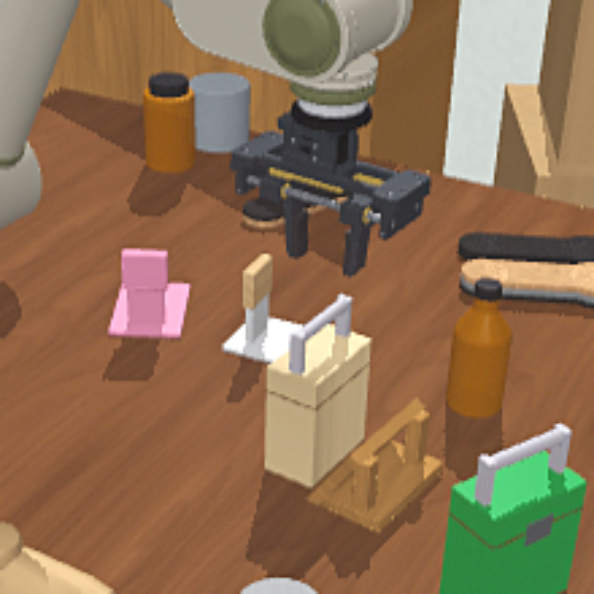

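The gripper is above the case at about (350,180), with the jaws opening along case x and straddling the bar at (320,330). Next I descend.

```bash
python3 -m pendant '[{"hand":0.2,"xyz":[0.13,-0.13,2.5],"yaw":-0.2},{"hand":0.2,"xyz":[0.1,-0.1,2.5],"yaw":-0.2},{"hand":0.2,"xyz":[0.1,-0.1,2.5],"yaw":-0.2},{"hand":0.2,"xyz":[0,0,0.8],"yaw":0},{"hand":0.2,"xyz":[0,0,0],"yaw":0}]' 3
python3 plan.py 598 77 155 84.2 1
```

```text
t: 3.25
position: [0.5949, 0.0823, 0.1566]
tcp_rot: [3.136, -0.004, 1.481]
force: [0.0, 0.4, 0.4]
opening: 0.0532
t 3.25 at [594.9  82.3 156.6] yaw 84.88 F [0.  0.4 0.4] d cm [ 0.31 -0.53 -0.16] dyaw -0.7
[-0.5, 0.36, 0.16] yaw 0.7
```

```bash
python3 -m pendant '[{"hand":0.2,"xyz":[-0.4,0.3,0.1],"yaw":0.4},{"hand":-0.2,"xyz":[0,0,0],"yaw":0},{"hand":-0.45,"xyz":[0,0,0],"yaw":0},{"hand":-0.58,"xyz":[0,0,0],"yaw":0},{"hand":-0.58,"xyz":[0,0,0],"yaw":0}]' 3
python3 plan.py 598 77 155 84.2 1
```

```text
t: 3.88
position: [0.5986, 0.0778, 0.1583]
tcp_rot: [3.131, -0.004, 1.474]
force: [-1.2, 0.6, -0.1]
opening: 0.0185
t 3.88 at [598.6  77.8 158.3] yaw 84.47 F [-1.2  0.6 -0.1] d cm [-0.06 -0.08 -0.33] dyaw -0.3
[-0.09, -0.05, 0.33] yaw 0.3
```

```bash
python3 -m pendant '[{"hand":-0.58,"xyz":[0,0.6,0.1],"yaw":0},{"hand":-0.58,"xyz":[0,0.7,0],"yaw":0},{"hand":-0.58,"xyz":[0,0.7,0],"yaw":0},{"hand":-0.58,"xyz":[0,0.7,0],"yaw":0},{"hand":-0.58,"xyz":[0,0.7,0],"yaw":0}]'
python3 plan.py 598 77 155 84.2 1
python3 - <<'E'
from h import *
p=capture("scene");cv2.imwrite("pics/s2.png",cv2.resize(p["pixels"][60:280,220:440],None,fx=2.7,fy=2.7))
E
```

```text
t: 4.5
position: [0.6345, 0.0744, 0.1576]
tcp_rot: [3.132, -0.004, 1.474]
force: [-1.2, 1.3, 0.1]
opening: 0.0184
t 4.5 at [634.5  74.4 157.6] yaw 84.47 F [-1.2  1.3  0.1] d cm [-3.65  0.26 -0.26] dyaw -0.3
[-0.09, -3.66, 0.26] yaw 0.3
```

View pics/s2.png

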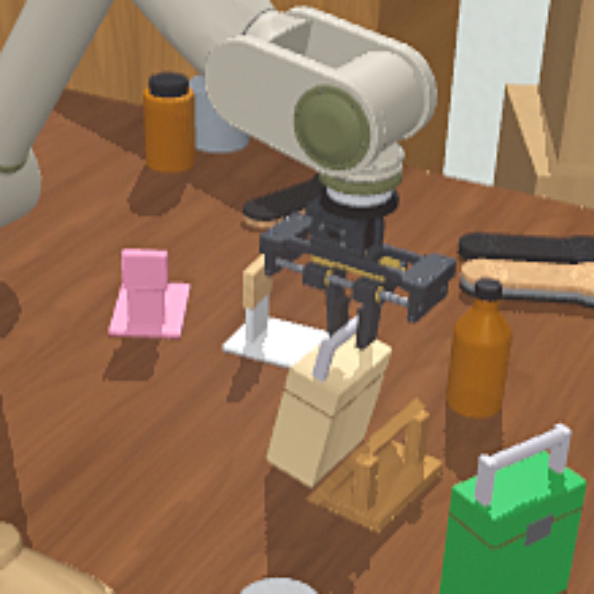

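The case is tipping cleanly about its rear edge near (320,480), with the bar between the fingers. I'll continue along the arc, slower past the balance point.

```bash
python3 -m pendant '[{"hand":-0.58,"xyz":[0,0.6,0],"yaw":0},{"hand":-0.58,"xyz":[0,0.6,0.05],"yaw":0},{"hand":-0.58,"xyz":[0,0.5,0.1],"yaw":0},{"hand":-0.58,"xyz":[0,0.5,0.1],"yaw":0},{"hand":-0.58,"xyz":[0,0.5,0.1],"yaw":0}]'
python3 -m pendant '[{"hand":-0.58,"xyz":[0,0.4,0.1],"yaw":0},{"hand":-0.58,"xyz":[0,0.4,0.12],"yaw":0},{"hand":-0.58,"xyz":[0,0.4,0.12],"yaw":0},{"hand":-0.58,"xyz":[0,0.4,0.12],"yaw":0},{"hand":-0.58,"xyz":[0,0.4,0.12],"yaw":0}]'
python3 plan.py 598 77 155 84.2 1
```

```text
t: 5.18
position: [0.664, 0.0714, 0.1539]
tcp_rot: [3.131, -0.004, 1.474]
force: [0.2, -0.8, 0.7]
opening: 0.0183
t: 5.8
position: [0.6855, 0.0693, 0.1478]
tcp_rot: [3.131, -0.004, 1.474]
force: [0.1, 0.2, 0.4]
opening: 0.0184
t 5.8 at [685.5  69.3 147.8] yaw 84.46 F [0.1 0.2 0.4] d cm [-8.75  0.77  0.72] dyaw -0.3
[-0.08, -8.79, -0.72] yaw 0.3
```

```bash
python3 -m pendant '[{"hand":-0.58,"xyz":[0,0.4,0.15],"yaw":0},{"hand":-0.58,"xyz":[0,0.4,0.15],"yaw":0},{"hand":-0.58,"xyz":[0,0.4,0.15],"yaw":0},{"hand":-0.58,"xyz":[0,0.3,0.12],"yaw":0},{"hand":-0.58,"xyz":[0,0.3,0.12],"yaw":0}]'
python3 plan.py 598 77 155 84.2 1
python3 - <<'E'
from h import *
p=capture("scene");cv2.imwrite("pics/s3.png",cv2.resize(p["pixels"][60:280,220:440],None,fx=2.7,fy=2.7))
E
```

```text
t: 6.42
position: [0.7046, 0.0676, 0.1404]
tcp_rot: [3.132, -0.004, 1.474]
force: [-0.3, 0.4, -0.4]
opening: 0.0185
t 6.42 at [704.6  67.6 140.4] yaw 84.46 F [-0.3  0.4 -0.4] d cm [-10.66   0.94   1.46] dyaw -0.3
[-0.09, -10.71, -1.46] yaw 0.3
```

View pics/s3.png

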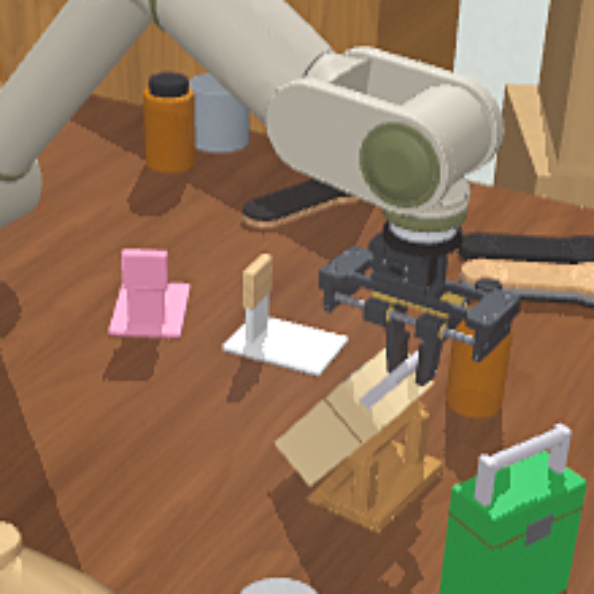

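The case now appears to lean on the rest at about (370,430), with almost no force. I'll nudge it a little more, open partly and retreat upward.

```bash
python3 -m pendant '[{"hand":-0.58,"xyz":[0,0.2,0.08],"yaw":0},{"hand":-0.58,"xyz":[0,0.2,0.08],"yaw":0},{"hand":-0.58,"xyz":[0,0,0],"yaw":0}]'
python3 plan.py 598 77 155 84.2 1
```

```text
t: 6.85
position: [0.7081, 0.0673, 0.139]
tcp_rot: [3.134, -0.004, 1.474]
force: [-3.5, -0.2, 1.5]
opening: 0.0185
t 6.85 at [708.1  67.3 139. ] yaw 84.47 F [-3.5 -0.2  1.5] d cm [-11.01   0.97   1.6 ] dyaw -0.3
[-0.1, -11.06, -1.6] yaw 0.3
```

```bash
python3 -m pendant '[{"hand":-0.5,"xyz":[0,-0.15,0],"yaw":0},{"hand":-0.3,"xyz":[0,0,0],"yaw":0},{"hand":-0.2,"xyz":[0,0,-1],"yaw":0},{"hand":-0.2,"xyz":[0,0,-3],"yaw":0},{"hand":-0.2,"xyz":[0,0,-5],"yaw":0}]'
python3 plan.py 426.5 258 230 92.3 6
python3 - <<'E'
from h import *
for n in("top","scene"):
    p=capture(n);cv2.imwrite(f"pics/{n}4.png",p["pixels"]);np.save(f"pics/{n}4.npy",cloud(p))
im=cv2.imread("pics/top4.png");W=np.load("pics/top4.npy")
def rep(nm,m):
    P=W[m];r=cv2.minAreaRect((P[:,:2]*1000).astype(np.float32)); print(nm,len(P),np.round(r[0],1),np.round(r[1],1),round(r[2],1))
b=(im.min(2)>150)&(W[...,0]>.34)&(W[...,0]<.58)&(W[...,1]>.18)&(W[...,1]<.33)&(W[...,2]<.02)
rep("plate",b)
g=(W[...,2]>.095)&(W[...,0]>.34)&(W[...,0]<.58)&(W[...,1]>.18)&(W[...,1]<.33)&(W[...,2]<.115)
rep("grip",g)
cv2.imwrite("pics/z4.png",np.hstack([cv2.resize(im[150:300,190:350],(400,375)),cv2.resize(cv2.imread("pics/scene4.png")[130:270,260:410],(400,375))]))
E
```

```text
t: 7.48
position: [0.7056, 0.0669, 0.2283]
tcp_rot: [3.139, -0.004, 1.474]
force: [-0.2, 0.4, 0.3]
opening: 0.035
t 7.47 at [705.6  66.9 228.3] yaw 84.45 F [-0.2  0.4  0.3] d cm [-27.91  19.11   0.17] dyaw 7.8
[2.72, -4.94, -0.03] yaw -1.3
[2.83, -4.87, -0.03] yaw -1.3
[2.94, -4.81, -0.03] yaw -1.3
[3.05, -4.74, -0.03] yaw -1.3
[3.16, -4.67, -0.03] yaw -1.3
[3.26, -4.6, -0.03] yaw -1.3
plate 775 [500.7 262.9] [98.5 69.5] 86.1
grip 0 [0. 0.] [0. 0.] 0.0
```

View pics/z4.png

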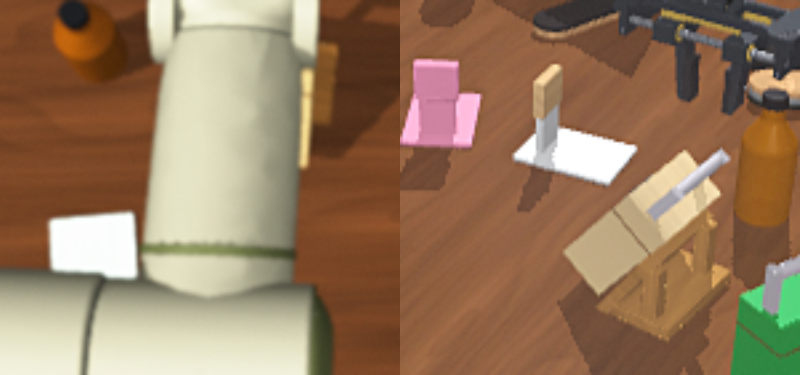

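The case leans by itself on the rest, and the gripper is clear. The arm hides the grip from the top camera, so I'll refine the blade from the first picture.

```bash
python3 - <<'E'
from h import *
W=np.load("pics/top0.npy");im=cv2.imread("pics/top0.png")
def rep(nm,m):
    P=W[m];r=cv2.minAreaRect((P[:,:2]*1000).astype(np.float32)); print(nm,len(P),np.round(r[0],1),np.round(r[1],1),round(r[2],1))
reg=(W[...,0]>.34)&(W[...,0]<.58)&(W[...,1]>.18)&(W[...,1]<.33)
rep("plate",(im.min(2)>150)&reg&(W[...,2]<.02))
rep("platehi",(im.min(2)>110)&reg&(W[...,2]<.02))
E
```

```text
plate 1483 [465.7 263.1] [134.8  94.8] 2.4
platehi 1534 [437.  261.5] [193.6  96.7] 2.6
```

```bash
python3 -m pendant '[{"hand":0.1,"xyz":[2.7,-4.9,0],"yaw":-1.3},{"hand":0.1,"xyz":[2.8,-4.9,0],"yaw":-1.3},{"hand":0.1,"xyz":[2.9,-4.8,0],"yaw":-1.3},{"hand":0.1,"xyz":[3.0,-4.7,0],"yaw":-1.3},{"hand":0.1,"xyz":[3.2,-4.7,0],"yaw":-1.3}]'
python3 plan.py 426.5 258 230 92.3 1
```

```text
t: 8.2
position: [0.4716, 0.2268, 0.2311]
tcp_rot: [3.118, -0.003, 1.586]
force: [0.4, 0.6, 1.6]
opening: 0.0484
t 8.2 at [471.6 226.8 231.1] yaw 90.87 F [0.4 0.6 1.6] d cm [-4.51  3.12 -0.11] dyaw 1.4
[3.19, -4.46, 0.11] yaw -1.4
```

```bash
python3 -m pendant '[{"hand":0.1,"xyz":[3.3,-4.5,0.1],"yaw":-1.4},{"hand":0.1,"xyz":[0,0,0],"yaw":0},{"hand":0.1,"xyz":[0,0,3],"yaw":0}]'
python3 plan.py 426 259.5 62 92.4 3
```

```text
t: 8.57
position: [0.4243, 0.262, 0.2018]
tcp_rot: [3.11, -0.004, 1.615]
force: [0.6, 0.3, -0.9]
opening: 0.0485
t 8.57 at [424.3 262.  201.8] yaw 92.56 F [ 0.6  0.3 -0.9] d cm [  0.17  -0.25 -13.98] dyaw -0.2
[-0.09, 0.05, 4.66] yaw 0.1
[-0.09, 0.05, 4.66] yaw 0.1
[-0.09, 0.05, 4.66] yaw 0.1
```

```bash
python3 -m pendant '[{"hand":0.1,"xyz":[-0.1,0.05,3.5],"yaw":0.1},{"hand":0.1,"xyz":[-0.1,0.05,3.5],"yaw":0.1},{"hand":0.1,"xyz":[0,0.05,3.5],"yaw":0},{"hand":0.1,"xyz":[0,0,2.5],"yaw":0},{"hand":0.1,"xyz":[0,0,0],"yaw":0}]'
python3 plan.py 426 259.5 62 92.4 3
```

```text
t: 9.2
position: [0.4357, 0.2585, 0.0677]
tcp_rot: [3.105, -0.005, 1.607]
force: [-0.9, 0.6, -0.0]
opening: 0.0483
t 9.2 at [435.7 258.5  67.7] yaw 92.1 F [-0.9  0.6 -0. ] d cm [-0.97  0.1  -0.57] dyaw 0.3
[0.04, -0.32, 0.19] yaw -0.1
[0.04, -0.32, 0.19] yaw -0.1
[0.05, -0.32, 0.19] yaw -0.1
```

```bash
python3 -m pendant '[{"hand":0.1,"xyz":[0,-0.9,0.4],"yaw":0},{"hand":0.1,"xyz":[0,0,0],"yaw":0}]'
python3 plan.py 426 259.5 62 92.4 1
python3 - <<'E'
from h import *
p=capture("scene");cv2.imwrite("pics/s5.png",cv2.resize(p["pixels"][80:240,230:420],None,fx=3.5,fy=3.5))
E
```

```text
t: 9.45
position: [0.4277, 0.2581, 0.0647]
tcp_rot: [3.102, -0.005, 1.607]
force: [-0.0, 0.4, 1.6]
opening: 0.0486
t 9.45 at [427.7 258.1  64.7] yaw 92.05 F [-0.   0.4  1.6] d cm [-0.17  0.14 -0.27] dyaw 0.4
[0.15, -0.16, 0.27] yaw -0.4
```

View pics/s5.png

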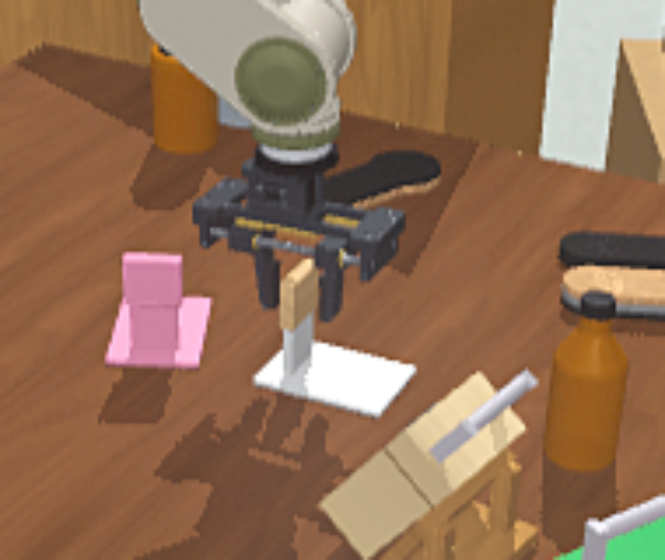

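The fingers straddle the wooden grip at (300,290), so I close.

```bash
python3 -m pendant '[{"hand":-0.2,"xyz":[0.1,-0.15,0.2],"yaw":-0.4},{"hand":-0.7,"xyz":[0,0,0],"yaw":0},{"hand":-1,"xyz":[0,0,0],"yaw":0},{"hand":-1,"xyz":[0,0,0],"yaw":0}]' 30
python3 plan.py 426 259.5 72 84.2 1
```

```text
t: 10.0
position: [0.4262, 0.2594, 0.0642]
tcp_rot: [3.102, -0.006, 1.614]
force: [-5.2, -0.6, 6.2]
opening: 0.016
t 10.0 at [426.2 259.4  64.2] yaw 92.49 F [-5.2 -0.6  6.2] d cm [-0.02  0.01  0.78] dyaw -8.3
[0.01, -0.02, -0.78] yaw 8.3
```

```bash
python3 - <<'E'
from h import *
for n in("top","scene"):
    p=capture(n);cv2.imwrite(f"pics/{n}6.png",p["pixels"]);np.save(f"pics/{n}6.npy",cloud(p))
a=cv2.imread("pics/top6.png")[150:250,230:350];b=cv2.imread("pics/scene6.png")[160:270,290:420]
cv2.imwrite("pics/z6.png",np.hstack([cv2.resize(a,(400,340),interpolation=2),cv2.resize(b,(400,340),interpolation=2)]))
E
```

```text
(no output)
```

View pics/z6.png

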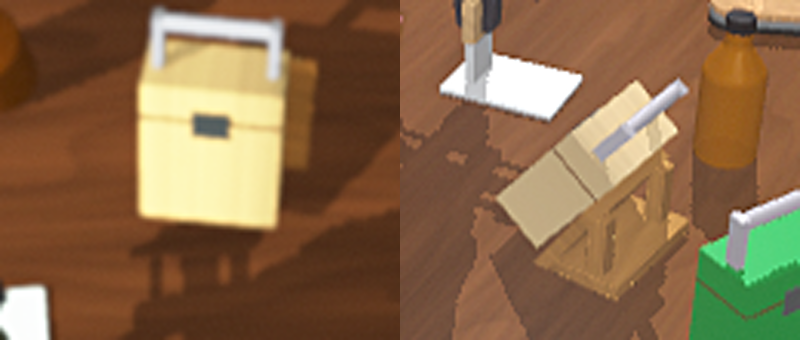

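```bash
cat > fit.py <<'E'
from h import *
from scipy.optimize import least_squares
def fitcase(tags,guess,th,zb=0.0,verbose=True):
    Ps=[]
    for n,t in tags:
        W=np.load(f"pics/{n}{t}.npy");im=cv2.imread(f"pics/{n}{t}.png").astype(int)
        hsv=cv2.cvtColor(im.astype(np.uint8),cv2.COLOR_BGR2HSV)
        m=(W[...,0]>.52)&(W[...,0]<.78)&(W[...,1]>0)&(W[...,1]<.15)&(W[...,2]>.012)&(W[...,2]<.2)
        m&=(hsv[...,2]>135)&(hsv[...,1]>40)&(hsv[...,1]<125)&(hsv[...,0]>10)&(hsv[...,0]<35)
        P=W[m];Ps.append(P)
        if verbose:print(n,len(P))
    P=np.vstack(Ps)
    def box(q):
        rx,ry,yaw,t,z=q
        R=Ro.from_euler("zy",[0,0]).as_matrix()
        R=(Ro.from_euler("z",yaw)*Ro.from_euler("y",t)).as_matrix()
        return R,np.array([rx,ry,z])
    def res(q):
        R,o=box(q);L=(P-o)@R  # case coords with origin at rear edge
        c=np.abs(L-np.array([-.03,0,.065]))-np.array([.03,.055,.065])
        d=np.linalg.norm(np.maximum(c,0),axis=1)+np.minimum(c.max(1),0)
        return np.r_[d,(q[4]-zb)*200]
    r=least_squares(res,[*guess,th,zb],loss="soft_l1",f_scale=.002,x_scale=[.01,.01,.1,.1,.01])
    q=r.x
    if verbose:print("rear",(q[:2]*1000).round(1),"yawdeg",np.degrees(q[2]).round(2),"theta",q[3].round(3),"rms mm",(1e3*np.sqrt(np.median(res(q)[:-1]**2))).round(2))
    return q,P
if __name__=="__main__":
    g=[.628,.074,-.1]
    fitcase([("top",0),("scene",0)],g,0.); fitcase([("top",0)],g,0.); fitcase([("scene",0)],g,0.)
    fitcase([("top",6),("scene",6)],g,.6); fitcase([("top",6)],g,.6); fitcase([("scene",6)],g,.6)
E
python3 fit.py
```

```text
top 1080
scene 1596
rear [628.9  75.2] yawdeg -5.55 theta 0.003 rms mm 1.09
top 1080
rear [628.7  73.8] yawdeg -5.56 theta -0.003 rms mm 1.02
scene 1596
rear [628.8  75.2] yawdeg -5.52 theta 0.008 rms mm 1.1
top 2043
scene 1163
rear [627.6  75.7] yawdeg -7.81 theta 0.643 rms mm 1.26
top 2043
rear [627.   74.9] yawdeg -7.9 theta 0.645 rms mm 1.2
scene 1163
rear [629.1  75.5] yawdeg -7.7 theta 0.644 rms mm 1.23
```

Fit of the leaning case: rear edge (628, 75.5) mm, yaw −7.8°, lean 0.643. I'll lift the blade slightly and carry it in front of the case.

```bash
python3 -m pendant '[{"hand":-1,"xyz":[0,0,-0.6],"yaw":0},{"hand":-1,"xyz":[0,0,-0.7],"yaw":0},{"hand":-1,"xyz":[0,0,0],"yaw":0}]' 45
python3 plan.py 430 102.5 78 82.2 8
```

```text
t: 10.48
position: [0.4256, 0.2593, 0.0779]
tcp_rot: [3.101, -0.006, 1.614]
force: [-0.1, -0.5, -1.9]
opening: 0.0156
t 10.47 at [425.6 259.3  77.9] yaw 92.5 F [-0.1 -0.5 -1.9] d cm [ 4.400e-01 -1.568e+01  1.000e-02] dyaw -10.3
[-1.96, -0.03, -0.0] yaw 1.3
[-1.96, 0.01, -0.0] yaw 1.3
[-1.96, 0.06, -0.0] yaw 1.3
[-1.96, 0.1, -0.0] yaw 1.3
[-1.96, 0.15, -0.0] yaw 1.3
[-1.95, 0.19, -0.0] yaw 1.3
[-1.95, 0.23, -0.0] yaw 1.3
[-1.94, 0.28, -0.0] yaw 1.3
```

```bash
sed -i 's/R=Ro.from_euler("xyz",\[np.pi,0,a\]).as_matrix()/R=Ro.from_euler("xyz",[r[0],r[1],a]).as_matrix()/; s/print("t"/print("tilt",np.degrees([r[0],r[1]]).round(2),"t"/' plan.py
python3 -m pendant '[{"hand":-1,"xyz":[-2,0,0],"yaw":1.3},{"hand":-1,"xyz":[-2,0,0],"yaw":1.3},{"hand":-1,"xyz":[-2,0.1,0],"yaw":1.3},{"hand":-1,"xyz":[-2,0.1,0],"yaw":1.3}]'
python3 plan.py 430 102.5 78 82.2 4
```

```text
t: 10.98
position: [0.4286, 0.178, 0.0772]
tcp_rot: [3.101, -0.01, 1.523]
force: [0.6, 0.2, -2.4]
opening: 0.0158
tilt [177.68  -0.55] t 10.97 at [428.6 178.   77.2] yaw 87.28 F [ 0.6  0.2 -2.4] d cm [ 0.14 -7.55  0.08] dyaw -5.1
[-1.88, 0.13, -0.03] yaw 1.3
[-1.88, 0.17, -0.03] yaw 1.3
[-1.88, 0.21, -0.03] yaw 1.3
[-1.87, 0.25, -0.03] yaw 1.3
```

```bash
python3 -m pendant '[{"hand":-1,"xyz":[-1.9,0.1,0],"yaw":1.3},{"hand":-1,"xyz":[-1.9,0.2,0],"yaw":1.3},{"hand":-1,"xyz":[-1.9,0.2,0],"yaw":1.3},{"hand":-1,"xyz":[-1.8,0.25,0],"yaw":1.3},{"hand":-1,"xyz":[0,0,0],"yaw":0}]'
python3 plan.py 430 102.5 78 82.2 1
python3 - <<'E'
from h import *
for n in("top","scene"):
    p=capture(n);cv2.imwrite(f"pics/{n}7.png",p["pixels"]);np.save(f"pics/{n}7.npy",cloud(p))
a=cv2.imread("pics/top7.png")[150:290,230:350];b=cv2.imread("pics/scene7.png")[120:270,270:420]
cv2.imwrite("pics/z7.png",np.hstack([cv2.resize(a,(400,460),interpolation=2),cv2.resize(b,(400,400),interpolation=2)[:]]) if 0 else np.hstack([cv2.resize(a,(400,460),interpolation=2),cv2.resize(b,(400,460),interpolation=2)]))
E
```

```text
t: 11.6
position: [0.4304, 0.0991, 0.0766]
tcp_rot: [3.101, -0.013, 1.427]
force: [-0.7, 0.3, -2.9]
opening: 0.0156
tilt [177.69  -0.76] t 11.6 at [430.4  99.1  76.6] yaw 81.79 F [-0.7  0.3 -2.9] d cm [-0.04  0.34  0.14] dyaw 0.4
[0.34, -0.09, -0.14] yaw -0.4
```

View pics/z7.png

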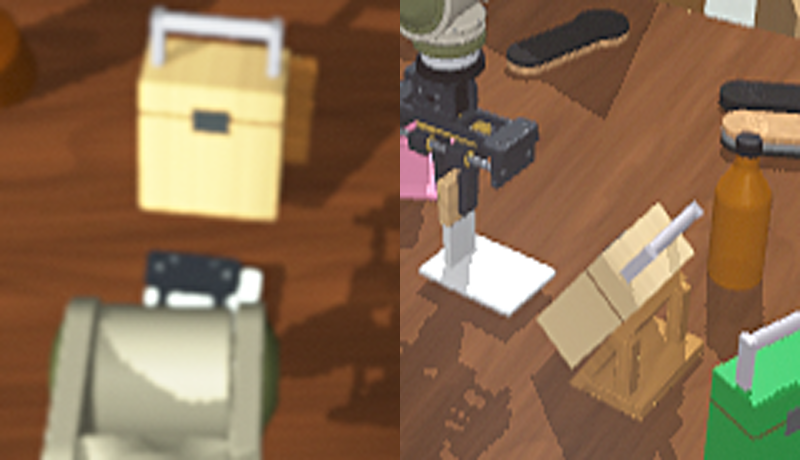

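The blade is in front of the case and roughly aligned, at (485,275) in the right panel. Now to measure its actual pose in the scene cloud.

```bash
cat > bl.py <<'E'
from h import *
import sys
def blade(tag,x0,x1,cam="scene"):
    W=np.load(f"pics/{cam}{tag}.npy");im=cv2.imread(f"pics/{cam}{tag}.png")
    hsv=cv2.cvtColor(im,cv2.COLOR_BGR2HSV)
    m=(W[...,0]>x0)&(W[...,0]<x1)&(W[...,1]>0)&(W[...,1]<.2)&(W[...,2]<.04)&(W[...,2]>-.01)&(hsv[...,2]>140)&(hsv[...,1]<40)
    m=cv2.morphologyEx(m.astype(np.uint8),cv2.MORPH_OPEN,np.ones((2,2)))>0
    P=W[m]
    A=np.c_[P[:,:2]-P[:,:2].mean(0),np.ones(len(P))];c=np.linalg.lstsq(A,P[:,2],rcond=None)[0]
    r=cv2.minAreaRect((P[:,:2]*1000).astype(np.float32))
    print(cam,len(P),"rect",np.round(r[0],1),np.round(r[1],1),round(r[2],2),"mean z",round(c[2]*1e3,1),"slopes x,y deg",np.degrees(c[:2]).round(2))
    print(np.round(cv2.boxPoints(r),1).tolist())
    return P
if __name__=="__main__":
    for c in("scene","top"): blade(sys.argv[1],float(sys.argv[2]),float(sys.argv[3]),c)
E
python3 bl.py 7 .38 .57; python3 bl.py 6 .36 .56 | head -0; python3 - <<'E'
from h import *
# same check on the untouched blade (bias of method)
W=np.load("pics/scene0.npy");im=cv2.imread("pics/scene0.png");hsv=cv2.cvtColor(im,cv2.COLOR_BGR2HSV)
m=(W[...,0]>.37)&(W[...,0]<.56)&(W[...,1]>.18)&(W[...,1]<.33)&(W[...,2]<.04)&(hsv[...,2]>140)&(hsv[...,1]<40)
P=W[m];r=cv2.minAreaRect((P[:,:2]*1000).astype(np.float32));A=np.c_[P[:,:2]-P[:,:2].mean(0),np.ones(len(P))];c=np.linalg.lstsq(A,P[:,2],rcond=None)[0]
print(len(P),np.round(r[0],1),np.round(r[1],1),r[2],c[2],np.degrees(c[:2]))
E
```

```text
** On entry to DLASCL parameter number  4 had an illegal value
 ** On entry to DLASCL parameter number  4 had an illegal value
314 [435.2 257.4] [77.6 92.4] 11.6026029586792 0.00928928603591727 [-5.89041104  2.26613835]Traceback (most recent call last):
  File "bl.py", line 15, in <module>
    for c in("scene","top"): blade(sys.argv[1],float(sys.argv[2]),float(sys.argv[3]),c)
                             ~~~~~^^^^^^^^^^^^^^^^^^^^^^^^^^^^^^^^^^^^^^^^^^^^^^^^^^^^^
  File "bl.py", line 9, in blade
    A=np.c_[P[:,:2]-P[:,:2].mean(0),np.ones(len(P))];c=np.linalg.lstsq(A,P[:,2],rcond=None)[0]
                                                       ~~~~~~~~~~~~~~~^^^^^^^^^^^^^^^^^^^^^
    x, resids, rank, s = _umath_linalg.lstsq(a, b, rcond,
                         ~~~~~~~~~~~~~~~~~~~^^^^^^^^^^^^^
                                             signature=signature)
                                             ^^^^^^^^^^^^^^^^^^^^
    raise LinAlgError("SVD did not converge in Linear Least Squares")
numpy.linalg.LinAlgError: SVD did not converge in Linear Least Squares
bl.py:9: RuntimeWarning: Mean of empty slice.
  A=np.c_[P[:,:2]-P[:,:2].mean(0),np.ones(len(P))];c=np.linalg.lstsq(A,P[:,2],rcond=None)[0]
  ret = um.true_divide(
Exception ignored on flushing sys.stdout:
BrokenPipeError: [Errno 32] Broken pipe
```

```bash
python3 - <<'E'
from h import *
W=np.load("pics/scene7.npy");im=cv2.imread("pics/scene7.png")
for u,v in((305,210),(315,205),(300,207),(310,215)):print(u,v,im[v,u],W[v,u])
d=np.isnan(W).any(-1);print(d.mean())
E
```

```text
305 210 [255 255 255] [0.4878007  0.08679129 0.0193271 ]
315 205 [255 255 255] [0.50223321 0.12394792 0.0210512 ]
300 207 [255 255 255] [0.46330945 0.0986529  0.01523557]
310 215 [255 255 255] [0.51532618 0.06867041 0.02122429]
0.00417578125
```

```bash
python3 bl.py 7 .38 .57 2>&1 | tail -5; ls pics
```

```text
raise LinAlgError("SVD did not converge in Linear Least Squares")
numpy.linalg.LinAlgError: SVD did not converge in Linear Least Squares
 ** On entry to DLASCL parameter number  4 had an illegal value
 ** On entry to DLASCL parameter number  4 had an illegal value
s1.png
s2.png
s3.png
s5.png
scene0.npy
scene0.png
scene4.npy
scene4.png
scene6.npy
scene6.png
scene7.npy
scene7.png
t1.png
top0.npy
top0.png
top4.npy
top4.png
top6.npy
top6.png
top7.npy
top7.png
z1.png
z2.png
z4.png
z6.png
z7.png
```

```bash
sed -i 's/    m=cv2.morph.*/    m=m\&(cv2.morphologyEx(m.astype(np.uint8),cv2.MORPH_OPEN,np.ones((3,3)))>0)/; s/    A=np.c_/    if len(P)<20: print(cam,len(P)); return\n    A=np.c_/' bl.py; python3 bl.py 7 .38 .57 2>&1 | tail -5
python3 - <<'E'
from h import *
W=np.load("pics/scene7.npy");im=cv2.imread("pics/scene7.png");hsv=cv2.cvtColor(im,cv2.COLOR_BGR2HSV)
b=(W[...,0]>.462)&(W[...,0]<.57)&(W[...,1]>0)&(W[...,1]<.2)&(W[...,2]<.04)&(hsv[...,2]>140)&(hsv[...,1]<40)
P=W[b];A=np.c_[P[:,:2]-P[:,:2].mean(0),np.ones(len(P))];c=np.linalg.lstsq(A,P[:,2],rcond=None)[0];print(len(P),P.mean(0),c[2],np.degrees(c[:2]))
W=np.load("pics/scene0.npy");im=cv2.imread("pics/scene0.png");hsv=cv2.cvtColor(im,cv2.COLOR_BGR2HSV)
b=(W[...,0]>.47)&(W[...,0]<.57)&(W[...,1]>.15)&(W[...,1]<.35)&(W[...,2]<.04)&(hsv[...,2]>140)&(hsv[...,1]<40)
P=W[b];A=np.c_[P[:,:2]-P[:,:2].mean(0),np.ones(len(P))];c=np.linalg.lstsq(A,P[:,2],rcond=None)[0];print(len(P),P.mean(0),c[2],np.degrees(c[:2]))
E
```

```text
scene 740 rect [467.7 106.7] [117.5 149.9] 81.54 mean z 20.0 slopes x,y deg [0.21 0.94]
[[384.8999938964844, 59.599998474121094], [533.2000122070312, 37.5], [550.5, 153.8000030517578], [402.20001220703125, 175.89999389648438]]
top 92 rect [514.6  87. ] [25.1 99.6] 9.05 mean z 17.4 slopes x,y deg [-14.73  -1.57]
[[494.3999938964844, 134.1999969482422], [510.0, 35.79999923706055], [534.7999877929688, 39.79999923706055], [519.2000122070312, 138.10000610351562]]
472 [0.50215306 0.08840433 0.01983968] 0.019839681738271275 [1.12227966 0.72822333]
12 [0.47299998 0.23908038 0.00601502] 0.006015022460811268 [3.30731827 0.09686555]
```

```bash
cat > ray.py <<'E'
from h import *
def ray(pic,u,v,z):
    R=cv2.Rodrigues(np.array(pic["rvec"],float))[0];t=np.array(pic["tvec"],float).ravel()
    c=-R.T@t;d=R.T@np.array([(u-pic["cx"])/pic["fx"],(v-pic["cy"])/pic["fy"],1.]);return c+d*(z-c[2])/d[2]
E
python3 - <<'E'
from ray import *
p=capture("scene");im=p["pixels"];cv2.imwrite("pics/s8.png",cv2.resize(im[170:250,250:350],None,fx=8,fy=7,interpolation=2))
for u,v in((327.4,208.7),(311.3,222)):print(ray(p,u,v,.02).round(4))
E
```

```text
[0.5442 0.1264 0.02  ]
[0.5353 0.0406 0.02  ]
```

View pics/s8.png

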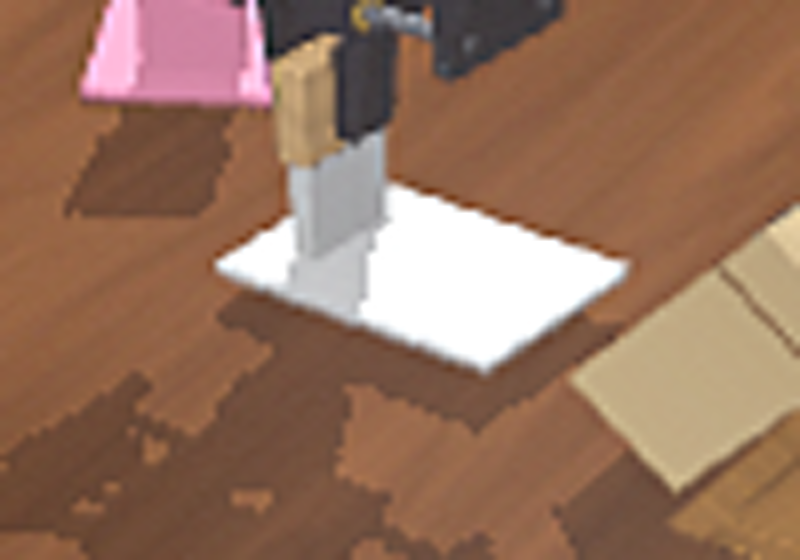

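```bash
python3 - <<'E'
from ray import *
p=capture("scene")
P=[ray(p,u,v,z) for u,v,z in((328.8,207.8,.021),(310.9,222.8,.020),(277.2,207.8,.0185))]
print(np.round(P,4));a,b,c=P
print("tip",((a+b)/2*1000).round(1),"edge len",np.linalg.norm(a-b),"yaw",np.degrees(np.arctan2(-(a-b)[0],(a-b)[1])),"side yaw",np.degrees(np.arctan2((b-c)[1],(b-c)[0])),np.linalg.norm(b-c))
print(state()["position"],state()["t"])
E
```

```text
[[0.5463 0.1316 0.021 ]
 [0.5363 0.0365 0.02  ]
 [0.4075 0.0557 0.0185]]
tip [541.3  84.1  20.5] edge len 0.09561960804289645 yaw -6.0400950721580005 side yaw -8.474444016567643 0.13022871899082972
[0.4302264  0.10032513 0.07658948] 11.8
```

```bash
python3 -m pendant '[{"hand":-1,"xyz":[0.35,0,0.6],"yaw":-0.4},{"hand":-1,"xyz":[0,0,0.5],"yaw":0},{"hand":-1,"xyz":[0,0,0.1],"yaw":0},{"hand":-1,"xyz":[0,0,0],"yaw":0}]'
python3 plan.py 515 92 64 82.2 1
python3 - <<'E'
from ray import *
p=capture("scene");im=p["pixels"];cv2.imwrite("pics/s9.png",cv2.resize(im[170:250,250:350],None,fx=8,fy=7,interpolation=2))
E
```

```text
t: 12.3
position: [0.4315, 0.1055, 0.0645]
tcp_rot: [3.1, -0.013, 1.441]
force: [-1.5, -1.3, 3.1]
opening: 0.0155
tilt [177.63  -0.74] t 12.3 at [431.5 105.5  64.5] yaw 82.55 F [-1.5 -1.3  3.1] d cm [ 8.35 -1.35 -0.05] dyaw -0.3
[-0.25, 8.44, 0.4] yaw 0.3
```

View pics/s9.png

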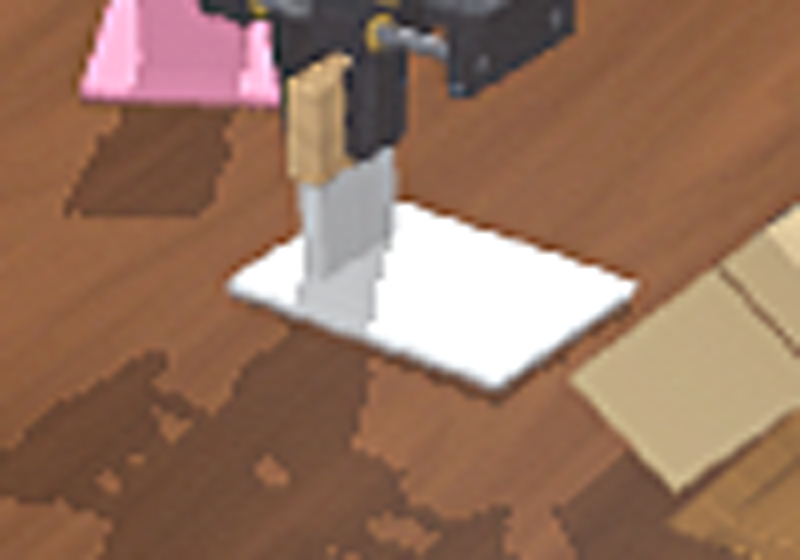

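```bash
cat > tip.py <<'E'
from ray import *
import sys
# corners in zoom coords (8x,7y crop at 250,170)
p=capture("scene")
z=[float(v) for v in sys.argv[7:10]]
c=[float(v) for v in sys.argv[1:7]]
P=[ray(p,250+c[2*i]/8,170+c[2*i+1]/7,z[i]) for i in range(3)]
a,b,c=P
print("tip",((a+b)/2*1000).round(1),"len",np.linalg.norm(a-b).round(4),"yaw",np.degrees(np.arctan2(-(a-b)[0],(a-b)[1])).round(1),"side yaw",np.degrees(np.arctan2((b-c)[1],(b-c)[0])).round(1),np.linalg.norm(b-c).round(4))
E
python3 tip.py 638 286 496 388 230 286 .006 .006 .0055; python3 plan.py 515 92 64 82.2 1
```

```text
tip [541.6  90.8   6. ] len 0.095 yaw -6.4 side yaw -7.4 0.1273
tilt [177.62  -0.75] t 12.4 at [431.6 105.4  64.5] yaw 82.53 F [-1.  -1.4  5.4] d cm [ 8.34 -1.34 -0.05] dyaw -0.3
[-0.24, 8.44, 0.4] yaw 0.3
```

```bash
python3 -m pendant '[{"hand":-1,"xyz":[-0.3,1.0,0.05],"yaw":0.2},{"hand":-1,"xyz":[0,1.4,0.06],"yaw":0.2},{"hand":-1,"xyz":[0,1.4,0.06],"yaw":0},{"hand":-1,"xyz":[0,1.4,0.06],"yaw":0},{"hand":-1,"xyz":[0,0,0],"yaw":0}]'
python3 plan.py 515 92 64 82.2 1
python3 - <<'E'
from ray import *
p=capture("scene");im=p["pixels"];cv2.imwrite("pics/s10.png",cv2.resize(im[170:250,250:350],None,fx=8,fy=7,interpolation=2))
E
```

```text
t: 13.02
position: [0.4723, 0.0975, 0.0641]
tcp_rot: [3.127, -0.012, 1.435]
force: [0.8, -0.4, -0.7]
opening: 0.0158
tilt [179.19  -0.71] t 13.03 at [472.3  97.5  64.1] yaw 82.21 F [ 0.8 -0.4 -0.7] d cm [ 4.27 -0.55 -0.01] dyaw -0.0
[0.03, 4.3, 0.07] yaw 0.0
```

View pics/s10.png

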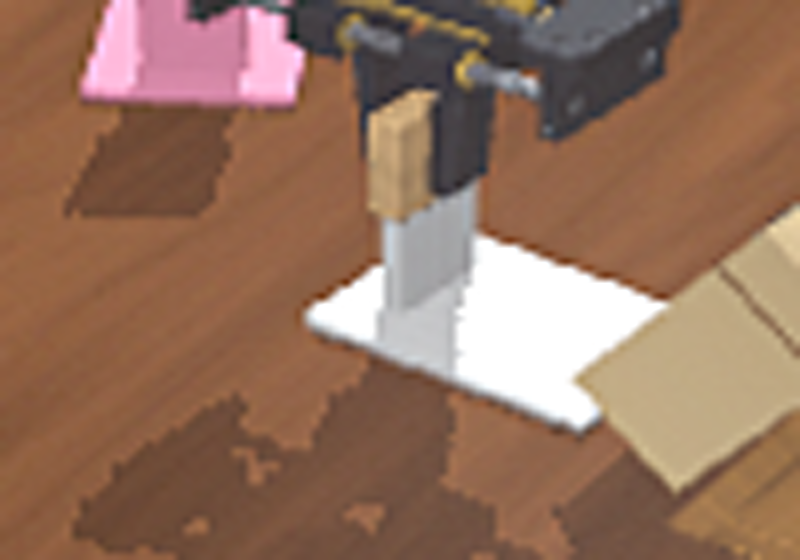

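```bash
python3 -m pendant '[{"hand":-1,"xyz":[0,1.0,0.02],"yaw":0},{"hand":-1,"xyz":[0,1.0,0.02],"yaw":0},{"hand":-1,"xyz":[0,1.0,0.02],"yaw":0},{"hand":-1,"xyz":[0,0,0],"yaw":0}]'
python3 plan.py 515 92 64 82.2 1
python3 - <<'E'
from ray import *
p=capture("scene");im=p["pixels"];cv2.imwrite("pics/s11.png",cv2.resize(im[170:250,270:370],None,fx=8,fy=7,interpolation=2))
np.save("pics/scene11.npy",cloud(p));cv2.imwrite("pics/scene11.png",im)
E
python3 -c "
from fit import *
fitcase([('scene',11)],[.628,.074,-.1],.6)"
```

```text
t: 13.58
position: [0.4995, 0.0943, 0.0639]
tcp_rot: [3.135, -0.012, 1.436]
force: [2.0, -0.8, -0.2]
opening: 0.0158
tilt [179.61  -0.71] t 13.57 at [499.5  94.3  63.9] yaw 82.26 F [ 2.  -0.8 -0.2] d cm [ 1.55 -0.23  0.01] dyaw -0.1
[-0.01, 1.57, 0.0] yaw 0.1
scene 1160
rear [629.4  75.4] yawdeg -7.78 theta 0.637 rms mm 1.21
```

View pics/s11.png

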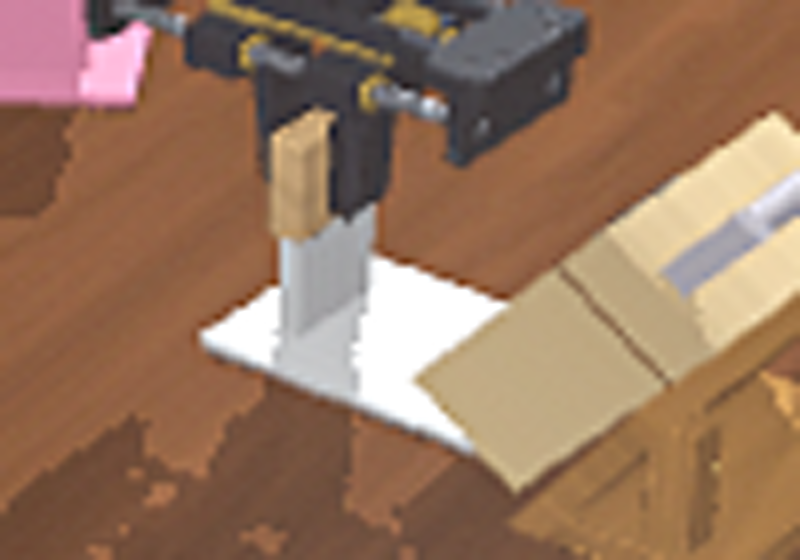

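```bash
python3 - <<'E'
from ray import *
p=capture("scene");im=p["pixels"];print(ray(p,295.4,217.6,.005).round(4))
E
python3 -m pendant '[{"hand":-1,"xyz":[0,0.8,0],"yaw":0},{"hand":-1,"xyz":[0,0,0],"yaw":0}]'
python3 plan.py 515 92 64 82.2 1
```

```text
[0.4725 0.055  0.005 ]
t: 13.92
position: [0.5066, 0.0934, 0.0639]
tcp_rot: [3.136, -0.012, 1.436]
force: [1.3, -0.9, 0.7]
opening: 0.0157
tilt [179.7   -0.71] t 13.93 at [506.6  93.4  63.9] yaw 82.27 F [ 1.3 -0.9  0.7] d cm [ 0.84 -0.14  0.01] dyaw -0.1
[-0.02, 0.85, -0.01] yaw 0.1
```

```bash
python3 -m pendant '[{"hand":-1,"xyz":[0,0.3,0],"yaw":0},{"hand":-1,"xyz":[0,0,0],"yaw":0}]'
python3 -m pendant '[{"hand":-1,"xyz":[0,0.3,0],"yaw":0},{"hand":-1,"xyz":[0,0,0],"yaw":0}]'
```

```text
t: 14.18
position: [0.5085, 0.0932, 0.0639]
tcp_rot: [3.138, -0.012, 1.436]
force: [2.3, -1.5, 0.5]
opening: 0.0157
t: 14.42
position: [0.5106, 0.093, 0.064]
tcp_rot: [3.14, -0.012, 1.436]
force: [1.9, -0.5, 0.0]
opening: 0.0152
```

```bash
python3 -m pendant '[{"hand":-1,"xyz":[0,0.3,0],"yaw":0},{"hand":-1,"xyz":[0,0,0],"yaw":0}]'
python3 - <<'E'
from ray import *
p=capture("scene");im=p["pixels"];cv2.imwrite("pics/s12.png",cv2.resize(im[170:250,270:370],None,fx=8,fy=7,interpolation=2))
np.save("pics/scene12.npy",cloud(p));cv2.imwrite("pics/scene12.png",im)
E
python3 -c "
from fit import *
fitcase([('scene',12)],[.628,.074,-.1],.6)"
```

```text
t: 14.68
position: [0.5129, 0.0927, 0.0641]
tcp_rot: [3.141, -0.012, 1.436]
force: [2.1, -0.8, 0.6]
opening: 0.0158
scene 1191
rear [627.8  75.7] yawdeg -7.75 theta 0.654 rms mm 1.32
```

View pics/s12.png

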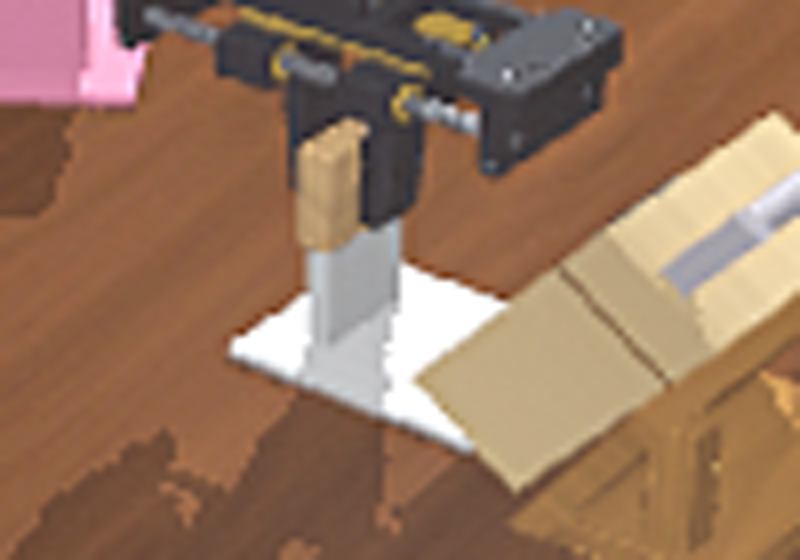

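The blade is about 50 mm under the case, square to it, and the case has not moved. I'll release the grip and rise.

```bash
python3 -m pendant '[{"hand":-0.5,"xyz":[0,0,0],"yaw":0},{"hand":-0.2,"xyz":[0,0,0],"yaw":0},{"hand":-0.2,"xyz":[0,0,-2],"yaw":0},{"hand":-0.2,"xyz":[0,0,-4],"yaw":0},{"hand":-0.2,"xyz":[0,0,-5],"yaw":0}]' 3
python3 plan.py 705.5 66.5 215 82.2 4
```

```text
t: 15.35
position: [0.5108, 0.0914, 0.1726]
tcp_rot: [-3.13, -0.012, 1.436]
force: [0.5, -0.2, 0.7]
opening: 0.0351
tilt [-179.36   -0.67] t 15.35 at [510.8  91.4 172.6] yaw 82.25 F [ 0.5 -0.2  0.7] d cm [19.47 -2.49  4.24] dyaw -0.1
[0.05, 4.89, -1.11] yaw 0.0
[0.05, 4.89, -1.11] yaw 0.0
[0.05, 4.89, -1.11] yaw 0.0
[0.06, 4.89, -1.11] yaw 0.0
```

```bash
python3 -m pendant '[{"hand":-0.2,"xyz":[0,0,-3.5],"yaw":0},{"hand":-0.1,"xyz":[0,4.5,0],"yaw":0},{"hand":0,"xyz":[0,5,0],"yaw":0},{"hand":0,"xyz":[0,5,0],"yaw":0},{"hand":0,"xyz":[0,4.4,0],"yaw":0}]'
python3 -m pendant '[{"hand":0,"xyz":[0,0,0],"yaw":0}]'
python3 plan.py 704.5 65.1 139 82.2 1
python3 - <<'E'
from ray import *
p=capture("scene");im=p["pixels"];cv2.imwrite("pics/s13.png",cv2.resize(im[100:250,260:410],None,fx=4,fy=4,interpolation=2))
E
```

```text
t: 15.98
position: [0.7022, 0.0655, 0.2124]
tcp_rot: [-3.137, -0.013, 1.437]
force: [1.1, -0.2, -0.1]
opening: 0.0443
t: 16.1
position: [0.7037, 0.0648, 0.2101]
tcp_rot: [-3.135, -0.013, 1.436]
force: [1.0, -0.1, -0.7]
opening: 0.0444
tilt [-179.62   -0.72] t 16.1 at [703.7  64.8 210.1] yaw 82.26 F [ 1.  -0.1 -0.7] d cm [ 0.08  0.03 -7.11] dyaw -0.1
[-0.05, 0.12, 7.11] yaw 0.1
```

View pics/s13.png

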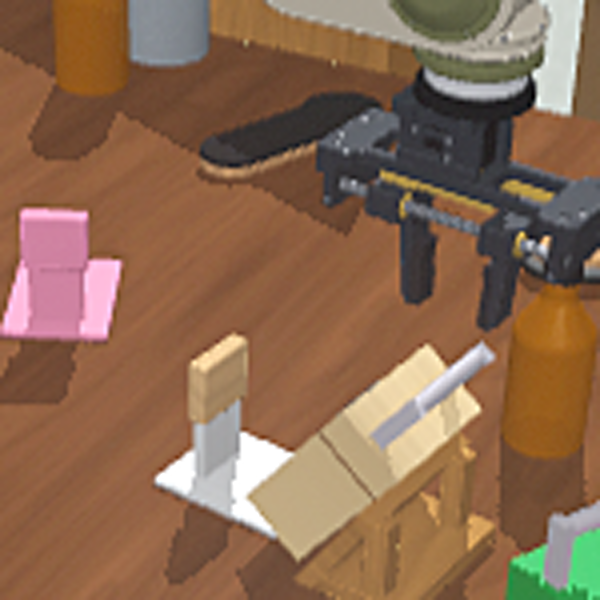

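```bash
python3 -m pendant '[{"hand":-0.2,"xyz":[0,0.1,2.5],"yaw":0},{"hand":-0.2,"xyz":[0,0,2.2],"yaw":0},{"hand":-0.2,"xyz":[0,0,1.6],"yaw":0},{"hand":-0.2,"xyz":[0,0,0],"yaw":0}]'
python3 plan.py 704.5 65.1 139 82.2 1
```

```text
t: 16.65
position: [0.7, 0.0672, 0.1478]
tcp_rot: [-3.134, -0.013, 1.437]
force: [0.2, -0.6, -0.2]
opening: 0.0353
tilt [-179.59   -0.74] t 16.65 at [700.   67.2 147.8] yaw 82.36 F [ 0.2 -0.6 -0.2] d cm [ 0.45 -0.21 -0.88] dyaw -0.2
[-0.16, 0.48, 0.87] yaw 0.2
```

```bash
python3 -m pendant '[{"hand":-0.2,"xyz":[-0.2,0.5,0.9],"yaw":0},{"hand":-0.2,"xyz":[0,0,0],"yaw":0},{"hand":-0.5,"xyz":[0,0,0],"yaw":0},{"hand":-0.58,"xyz":[0,0,0],"yaw":0},{"hand":-0.58,"xyz":[0,0,0],"yaw":0}]'
python3 plan.py 704.5 65.1 139 82.2 1
```

```text
t: 17.27
position: [0.7049, 0.0647, 0.1405]
tcp_rot: [-3.136, -0.013, 1.438]
force: [-2.5, -0.4, -1.5]
opening: 0.0189
tilt [-179.69   -0.75] t 17.27 at [704.9  64.7 140.5] yaw 82.37 F [-2.5 -0.4 -1.5] d cm [-0.04  0.04 -0.15] dyaw -0.2
[0.03, -0.04, 0.15] yaw 0.2
```

```bash
python3 -m pendant '[{"hand":-0.63,"xyz":[0,0,0],"yaw":0},{"hand":-0.63,"xyz":[0,-0.4,-0.18],"yaw":0},{"hand":-0.63,"xyz":[0,-0.5,-0.2],"yaw":0},{"hand":-0.63,"xyz":[0,-0.5,-0.2],"yaw":0},{"hand":-0.63,"xyz":[0,-0.5,-0.2],"yaw":0}]'
python3 plan.py 704.5 65.1 139 82.2 1
python3 -m pendant '[{"hand":-0.63,"xyz":[0,-0.5,-0.17],"yaw":0},{"hand":-0.63,"xyz":[0,-0.5,-0.17],"yaw":0},{"hand":-0.63,"xyz":[0,-0.5,-0.15],"yaw":0}]'
python3 plan.py 704.5 65.1 139 82.2 1
python3 - <<'E'
from ray import *
p=capture("scene");im=p["pixels"];cv2.imwrite("pics/s14.png",cv2.resize(im[100:250,260:410],None,fx=4,fy=4,interpolation=2))
E
```

```text
t: 17.9
position: [0.6858, 0.0671, 0.1496]
tcp_rot: [-3.14, -0.013, 1.438]
force: [0.5, 0.5, -0.3]
opening: 0.0165
tilt [-179.88   -0.76] t 17.9 at [685.8  67.1 149.6] yaw 82.37 F [ 0.5  0.5 -0.3] d cm [ 1.87 -0.2  -1.06] dyaw -0.2
[0.04, 1.88, 1.06] yaw 0.2
t: 18.27
position: [0.6703, 0.0692, 0.1557]
tcp_rot: [3.141, -0.013, 1.438]
force: [1.4, -0.3, 0.8]
opening: 0.0161
tilt [179.99  -0.77] t 18.27 at [670.3  69.2 155.7] yaw 82.37 F [ 1.4 -0.3  0.8] d cm [ 3.42 -0.41 -1.67] dyaw -0.2
[0.03, 3.44, 1.68] yaw 0.2
```

View pics/s14.png

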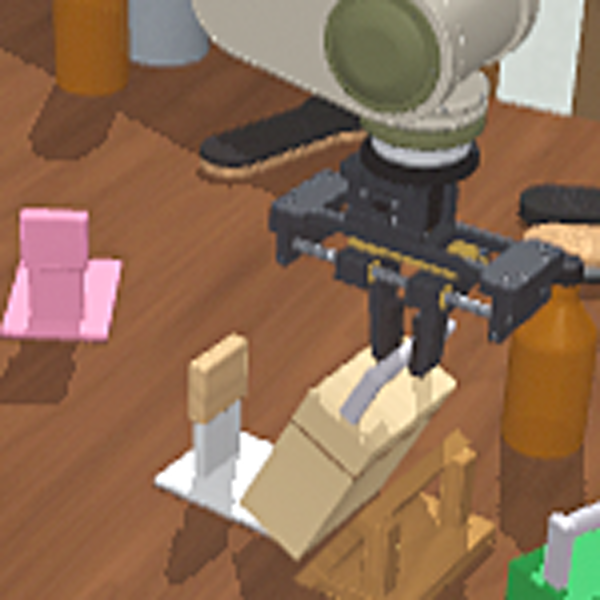

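The case follows the bar forward and the blade stays put at (210,475). I'll continue slowly.

```bash
python3 -m pendant '[{"hand":-0.63,"xyz":[0,-0.4,0],"yaw":0},{"hand":-0.63,"xyz":[0,-0.4,0],"yaw":0},{"hand":-0.63,"xyz":[0,-0.4,0],"yaw":0},{"hand":-0.63,"xyz":[0,-0.4,0],"yaw":0},{"hand":-0.63,"xyz":[0,-0.4,-0.05],"yaw":0}]'
python3 plan.py 704.5 65.1 139 82.2 1
python3 -m pendant '[{"hand":-0.63,"xyz":[0,-0.4,-0.05],"yaw":0},{"hand":-0.63,"xyz":[0,-0.4,-0.05],"yaw":0},{"hand":-0.63,"xyz":[0,-0.4,-0.05],"yaw":0},{"hand":-0.63,"xyz":[0,-0.4,-0.05],"yaw":0}]'
python3 plan.py 704.5 65.1 139 82.2 1
python3 - <<'E'
from ray import *
p=capture("scene");im=p["pixels"];cv2.imwrite("pics/s15.png",cv2.resize(im[100:250,260:410],None,fx=4,fy=4,interpolation=2))
E
```

```text
t: 18.95
position: [0.6483, 0.0721, 0.1559]
tcp_rot: [-3.14, -0.013, 1.438]
force: [-0.1, -0.3, -0.4]
opening: 0.0166
tilt [-179.9    -0.76] t 18.95 at [648.3  72.1 155.9] yaw 82.38 F [-0.1 -0.3 -0.4] d cm [ 5.62 -0.7  -1.69] dyaw -0.2
[0.03, 5.67, 1.68] yaw 0.2
t: 19.45
position: [0.6311, 0.0744, 0.1579]
tcp_rot: [-3.139, -0.013, 1.438]
force: [0.7, 0.2, -0.1]
opening: 0.0165
tilt [-179.85   -0.76] t 19.45 at [631.1  74.4 157.9] yaw 82.38 F [ 0.7  0.2 -0.1] d cm [ 7.34 -0.93 -1.89] dyaw -0.2
[0.02, 7.41, 1.87] yaw 0.2
```

View pics/s15.png

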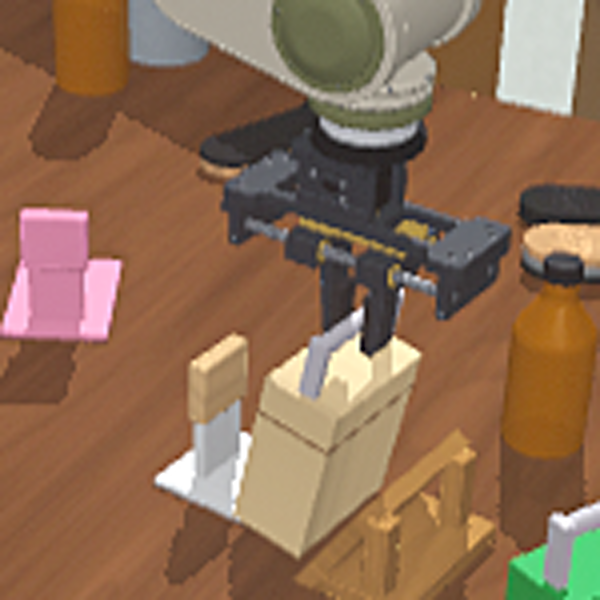

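```bash
python3 -m pendant '[{"hand":-0.63,"xyz":[0,-0.4,-0.03],"yaw":0},{"hand":-0.63,"xyz":[0,-0.4,-0.03],"yaw":0},{"hand":-0.63,"xyz":[0,-0.4,-0.03],"yaw":0},{"hand":-0.63,"xyz":[0,-0.35,0],"yaw":0},{"hand":-0.63,"xyz":[0,-0.3,0],"yaw":0}]'
python3 plan.py 704.5 65.1 139 82.2 1
python3 -m pendant '[{"hand":-0.63,"xyz":[0,-0.3,0],"yaw":0},{"hand":-0.63,"xyz":[0,-0.2,0],"yaw":0},{"hand":-0.63,"xyz":[0,0,0],"yaw":0}]'
python3 plan.py 704.5 65.1 139 82.2 1
cat > snap.py <<'E'
import sys
from fit import *
t=sys.argv[1]
for n in("top","scene"):
    p=capture(n);cv2.imwrite(f"pics/{n}{t}.png",p["pixels"]);np.save(f"pics/{n}{t}.npy",cloud(p))
a=cv2.imread(f"pics/top{t}.png")[150:290,230:350];b=cv2.imread(f"pics/scene{t}.png")[120:270,270:420]
cv2.imwrite(f"pics/z{t}.png",np.hstack([cv2.resize(a,(400,460),interpolation=2),cv2.resize(b,(400,460),interpolation=2)]))
for c in("top","scene"):
    try: fitcase([(c,t)],[.623,.076,-.13],.03,.005)
    except Exception as e: print(c,e)
E
python3 snap.py 16
```

```text
t: 20.12
position: [0.6109, 0.0772, 0.1588]
tcp_rot: [-3.138, -0.013, 1.438]
force: [0.3, 0.1, -0.8]
opening: 0.0163
tilt [-179.79   -0.76] t 20.12 at [610.9  77.2 158.8] yaw 82.39 F [ 0.3  0.1 -0.8] d cm [ 9.36 -1.21 -1.98] dyaw -0.2
[0.02, 9.45, 1.95] yaw 0.2
t: 20.5
position: [0.6053, 0.0779, 0.1588]
tcp_rot: [-3.138, -0.013, 1.438]
force: [-0.2, 0.1, 0.0]
opening: 0.0165
tilt [-179.77   -0.76] t 20.5 at [605.3  77.9 158.8] yaw 82.39 F [-0.2  0.1  0. ] d cm [ 9.92 -1.28 -1.98] dyaw -0.2
[0.02, 10.01, 1.94] yaw 0.2
top 41
rear [663.4  68. ] yawdeg -7.55 theta 0.009 rms mm 2.3
scene 1740
rear [628.   75.8] yawdeg -7.57 theta 0.047 rms mm 1.15
```

View pics/z16.png

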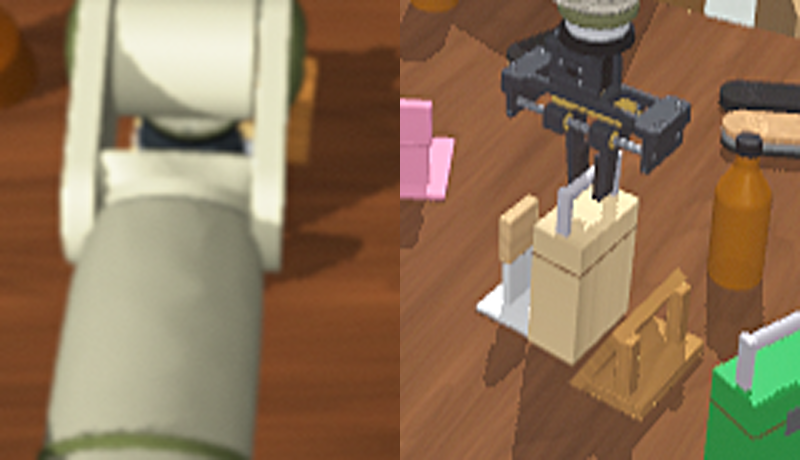

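The case is nearly upright, with about 0.05 rad to go. I'll make small steps until it lands flat.

```bash
python3 -m pendant '[{"hand":-0.63,"xyz":[0,-0.25,0],"yaw":0},{"hand":-0.63,"xyz":[0,-0.2,0],"yaw":0},{"hand":-0.63,"xyz":[0,-0.2,0],"yaw":0},{"hand":-0.63,"xyz":[0,0,0],"yaw":0}]'
python3 -m pendant '[{"hand":-0.63,"xyz":[0,-0.2,0],"yaw":0},{"hand":-0.63,"xyz":[0,-0.2,0],"yaw":0},{"hand":-0.63,"xyz":[0,0,0],"yaw":0}]'
python3 snap.py 17
```

```text
t: 21.1
position: [0.5986, 0.0788, 0.1587]
tcp_rot: [-3.138, -0.013, 1.438]
force: [-0.5, -0.8, -0.3]
opening: 0.0163
t: 21.48
position: [0.5951, 0.0792, 0.1592]
tcp_rot: [-3.14, -0.013, 1.438]
force: [1.1, -0.8, -1.3]
opening: 0.0162
top 40
rear [648.5  71.8] yawdeg -4.63 theta 0.044 rms mm 1.83
scene 1780
rear [628.   75.6] yawdeg -7.69 theta 0.001 rms mm 1.2
```

```bash
python3 -m pendant '[{"hand":-0.6,"xyz":[0,0.15,0],"yaw":0},{"hand":-0.4,"xyz":[0,0,0],"yaw":0},{"hand":-0.1,"xyz":[0,0,0],"yaw":0},{"hand":0.1,"xyz":[0,0,0],"yaw":0}]'
python3 -m pendant '[{"hand":0.1,"xyz":[0,0,-1],"yaw":0},{"hand":0.1,"xyz":[0,0,-3],"yaw":0},{"hand":0.1,"xyz":[0,0,-5],"yaw":0},{"hand":0.1,"xyz":[0,0,-3],"yaw":0}]'
python3 snap.py 18
```

```text
t: 22.08
position: [0.5966, 0.079, 0.159]
tcp_rot: [-3.139, -0.013, 1.438]
force: [-0.4, -0.0, 0.4]
opening: 0.0441
t: 22.58
position: [0.5959, 0.0774, 0.2825]
tcp_rot: [-3.135, -0.013, 1.438]
force: [0.4, -0.8, 0.1]
opening: 0.0483
top 59
rear [673.7  67.9] yawdeg 0.52 theta -0.006 rms mm 2.54
scene 1796
rear [628.1  75.8] yawdeg -7.73 theta 0.005 rms mm 1.16
```

View pics/z18.png

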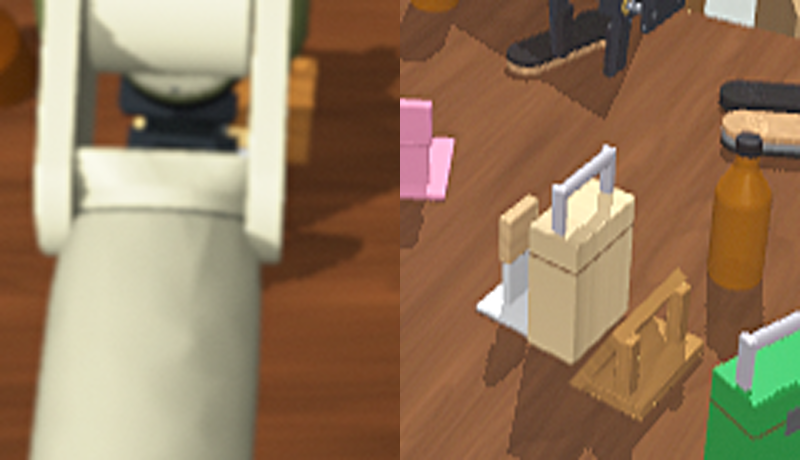

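The case stands upright and free. I'll move the arm aside to check with both cameras.

```bash
python3 -m pendant '[{"hand":0.1,"xyz":[5,-5,0],"yaw":0},{"hand":0.1,"xyz":[5,-5,0],"yaw":0},{"hand":0.1,"xyz":[5,-5,0],"yaw":0},{"hand":0.1,"xyz":[5,-5,0],"yaw":0},{"hand":0.1,"xyz":[3,-2,0],"yaw":0}]'
python3 snap.py 19
python3 - <<'E'
from h import *
from fit import *
for c in("top","scene"):
    for zb in(0,.005,.01):
        q,P=fitcase([(c,19)],[.623,.076,-.13],.0,zb,False)
        print(c,zb,q.round(4))
W=np.load("pics/top19.npy")
for nm,x0,x1,y0,y1 in(("case",.55,.66,0,.14),):
    m=(W[...,0]>x0)&(W[...,0]<x1)&(W[...,1]>y0)&(W[...,1]<y1)&(W[...,2]>.115)&(W[...,2]<.145);print("casetop z",np.median(W[m][:,2]))
W0=np.load("pics/top0.npy");m=(W0[...,0]>.55)&(W0[...,0]<.66)&(W0[...,1]>0)&(W0[...,1]<.14)&(W0[...,2]>.115)&(W0[...,2]<.145);print("before",np.median(W0[m][:,2]))
im=cv2.imread("pics/top19.png");hsv=cv2.cvtColor(im,cv2.COLOR_BGR2HSV)
m=(W[...,0]>.45)&(W[...,0]<.58)&(W[...,1]>.02)&(W[...,1]<.17)&(W[...,2]<.02)&(hsv[...,1]<50)&(hsv[...,2]>110)
P=W[m]*1000;r=cv2.minAreaRect(P[:,:2].astype(np.float32));print("blade part",len(P),np.round(r[0],1),np.round(r[1],1),r[2])
m=(W[...,0]>.45)&(W[...,0]<.56)&(W[...,1]>.02)&(W[...,1]<.17)&(W[...,2]>.095)&(W[...,2]<.115)
P=W[m]*1000;r=cv2.minAreaRect(P[:,:2].astype(np.float32));print("grip",len(P),np.round(r[0],1),np.round(r[1],1),r[2])
for n in("top","scene"):
  for t in(0,19):
    W=np.load(f"pics/{n}{t}.npy");o=[]
    for x0,x1,y0,y1,z0 in((.38,.58,-.36,-.2,.03),(.6,.8,.18,.32,.06),(.6,.8,-.35,-.2,.06)):
        m=(W[...,0]>x0)&(W[...,0]<x1)&(W[...,1]>y0)&(W[...,1]<y1)&(W[...,2]>z0)&(W[...,2]<.18);o+=[W[m].mean(0)[:2].round(4).tolist()]
    print(n,t,o)
E
```

```text
t: 23.3
position: [0.4247, 0.3115, 0.2821]
tcp_rot: [-3.133, -0.011, 1.432]
force: [-1.0, -0.2, -0.1]
opening: 0.0483
top 1042
rear [627.9  75.3] yawdeg -7.75 theta 0.002 rms mm 1.16
scene 1799
rear [628.   75.6] yawdeg -7.72 theta 0.004 rms mm 1.15
top 0 [ 0.6258  0.075  -0.1326  0.0321  0.0029]
top 0.005 [ 0.6279  0.0753 -0.1353  0.0021  0.005 ]
top 0.01 [ 0.6333  0.0749 -0.1563 -0.0871  0.01  ]
scene 0 [ 0.6276  0.0756 -0.135   0.0101  0.0041]
scene 0.005 [ 0.628   0.0756 -0.1347  0.004   0.005 ]
scene 0.01 [ 0.6299  0.0753 -0.135  -0.0258  0.0098]
casetop z 0.13443501693670598
before 0.12933528860278368
blade part 832 [528.   91.2] [95.3 83.8] 82.17432403564453
grip 143 [522.7  69.4] [ 37.4 103. ] 22.47304344177246
top 0 [[0.4786, -0.2699], [0.7058, 0.2502], [0.7191, -0.2484]]
top 19 [[0.4786, -0.2698], [0.706, 0.2503], [0.7192, -0.2484]]
scene 0 [[0.4899, -0.2858], [0.7224, 0.2398], [0.7331, -0.2646]]
scene 19 [[0.4903, -0.2859], [0.7224, 0.2395], [0.7329, -0.2643]]
```

View pics/z19.png

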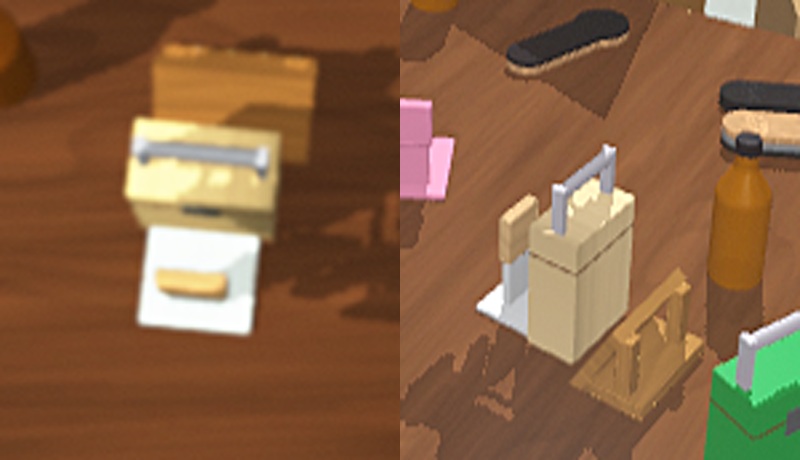

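```bash
python3 -c "
from workcell import *
s=state();print(s['t'],s['position']);print(hand_in())"
```

```text
23.4 [0.42487602 0.31217687 0.28195362]
the job is handed in; nothing more can be done
None
```

I did the job in the order asked and handed it in at 23.4 s of the 72 s. The case stands upright and flat on the blade, with the arm clear of everything.

- **Tipping:** I held the case's bar loosely between the fingers and tipped the case back until it leaned by itself on the rest, at about 0.64 rad.
- **Blade:** I carried it over by its grip and slid it under the front, square with the case. The case did not move measurably while it went in.
- **Return:** I guided the case forward by the bar until it stood, let go and moved the arm aside.

Last checks, from both cameras:
- **Upright and on the blade:** the case's tilt is under 0.005 rad and its top is 5.1 mm higher than at the start, which matches the blade's 5 mm thickness.
- **Alignment:** the case and blade point the same way (−7.7° and −7.8°), and the blade is about 2 mm off centre sideways.
- **Bystanders:** the shoe last, bottle and tin are within 0.5 mm of where they started.
- **Disagreement on the tip:** the tip itself is hidden, and my estimates put it 9 to 13 mm short of the case's rear edge, so 17 to 21 mm past the middle. The case overhangs the tip by that amount, and its centre lies about 45 mm ahead of the blade's own centre. A leaning case does not let the blade go much deeper.
- **A check that failed:** the last top-view fit of the grip came out distorted because nearby points were mixed in, so I used the plate's outline instead.

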